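Shim the lab balance level, zero it with the weight carrier and stack the ring weights

ROBOT

A 6-joint arm with a two-finger parallel gripper is mounted at the origin on the work surface. World frame = base frame: x ahead of the robot, y to its left, z up, the work surface at z = 0. Lengths are in m, angles in rad, forces in N, time in s.
With the tool pointing down it reaches from about 0.275 to 0.725 m from the base axis. Payload 15.9 kg.
Tool frame: the origin (TCP) lies on the centre line of the jaws, within the pads' length; the fingertips stand env.nose_length ahead of it and the grasp point (between the pads) lies 5 mm behind it (env.nose_length is the distance from the TCP to the fingertips, in m); z points along the fingers, x is the direction in which the jaws open and shut, and the axes are right-handed (so a half turn about z gives the same grasp; the last joint's range is limited). The gripper opens to 85 mm and grips with 20 to 120 N. Pads are 22 mm wide; open, the fingers measure 114 mm over their backs; the gripper's body (76 mm by 85 mm) begins 54 mm behind the grasp point. The pads swing forward as they close: fully open they stand 13 mm farther back than shut.
Start: joints at [1.157, 0.213, -0.034, 1.323, 0, 1.571], TCP at [0.201, 0.458, 0.245] pointing down, gripper open.
Joint ranges: [-2.98, 2.98], [-0.74, 1.72], [-1.14, 1.35], [-2.1, 2.04], [-1.57, 1.44], [-3.14, 3.14]. Speed limits (rad/s): [1.89, 1.89, 2.39, 2.57, 3.14, 3.14].

INTERFACE

Orientations are given as a rotation vector (axis times angle).
In Python, from bench import env gives the robot as it stands.
- The arm moves only by the tool send_rows, never from a script. Its argument "commands" is text: rows parted by semicolons, each of 7 numbers parted by spaces: the finger opening in cm, from 0 to 8.54, then the shift along the tool's x, y, z in cm, then the turn, a rotation vector about the tool's x, y, z in rad. In form: fingers dx dy dz rx ry rz; .... A call has exactly 5 rows; each row is the pose to reach, as a shift and turn from the pose commanded when the call began, along the tool's axes at that moment; what a row does not reach only later rows make up. A row lasts 1/10 s, in which the tool goes at most 50 mm and 8.59 degrees, less where a joint would pass 70% of its speed; a pose out of reach is approached as far as the arm can. A call with a gripper value outside its range is refused whole. The fingers move at their own pace and stop on an object; "squeeze" is the grip in N (left out, the last holds). Time passes only in rows, so rows that repeat a pose let the fingers close, or fill a call up. It gives the time, the measured TCP pose, the force and the opening at its end, in the units of the state.
- env.sense(): the state, without advancing time (a new reading comes with each control period).
- env.grab_frame(name): name is "side" or "top"; returns the picture (384x512x3 uint8, red, green, blue); there is no depth.
- env.get_calibration(name): a dict with "camera_matrix" (3x3 intrinsics, pixels), "R" (3x3) and "t" (3): a world point X has camera coordinates R X + t. Camera axes: x right, y down, z forward; pixel columns grow to the right and rows downward; lengths in m; the calibration is good to about 2 mm. A picture is of the moment at which its call begins. get_calibration takes no time and is no camera call.
- env.finish_job(): hands the job in, once; it reports no verdict.
The state is a dict: "time_s": time; "q": joint angles; "qvel": joint speeds; "joint_torque": joint torques, N m; "tcp_pos": TCP position; "tool_rot": TCP orientation; "force": force on the tool from outside, world axes, zero at the start; "wrist_torque": the same for the moment, N m; "gripper_width": opening from 0.0 (shut) to 1.0 (fully open).
Only numpy, scipy, OpenCV 4.12 (cv2) and the standard library are available. Lean on these libraries where they do the work, as an engineer would, in place of code of your own. Each camera call takes 0.05 s, during which the arm holds its last target. There are 200 camera calls.

TASK

The bench balance has lost its two left-hand feet and leans to that side: take the jar off its pan and stand it upright on the bench, then push the long black wedge, thin end first, in under the middle of the low side until the balance stands level, and leave it there. Next stand the weight carrier in the middle of the pan, press the zero key while the carrier is still bare, and slide every ring weight on the bench over its post, the largest at the bottom and each one smaller than the one below. Do not shove the balance out of its place, and leave the other things on the bench where they are.

Things in the scene. Friction and masses are not known exactly. Their poses are not given: they have to be found in the camera images.
- balance: low white lab balance, loose, 1.4 to 1.9 kg, housing 250 mm (its x, front to back) by 190 mm (y); keys at its front, -x, towards the robot; +y is its left, low side. Origin: under its middle in the plane of the feet; z is vertical when level. Heights above the origin: housing underside 16, key panel 44, deck 53, pan top 61 mm. Starts leaning 0.063 rad to its left, about its own x axis
- low_edge (a point): middle of the lower left edge of the balance's housing (x 0, y +95, z 16 mm in the balance's frame); 6 mm above the bench at the start, 16 mm when level; axes are the balance's. Two rubber feet 16 mm tall stand at x +/-95, y -80 mm; on the left only sockets 20 mm across, 6 mm below the underside, remain at x +/-95, y +80 mm: the wedge goes between them
- pan_centre (a point): centre of the top face of the balance's square steel pan, 140 by 140 mm (x = +45, y = 0, z = 61 mm in the balance's frame); axes are the balance's
- zero_key (a joint): travel of the zero key in m: 0 up, 0.005 fully down; springs back; 4 N presses it right down, and from 0.003 it counts as pressed. The only raised key: a round grey button 26 mm across, 8 mm proud of the panel at the front right of the balance
- zero_key_top (a point): centre of the top face of the zero key (at rest x = -88, y = -60, z = 52.5 mm in the balance's frame)
- wedge_grip (a point): point to grip the black plastic wedge: mid-width, 135 mm from the thin end, 12 mm above its flat underside (the wedge is 23 mm thick here). Wedge: 160 mm long, 40 mm wide, 110 g; the top slopes evenly from 3 mm at the thin to 27 mm at the thick end. x points towards the thin end, z up. About 10 N pushes it along under the balance; it stays where it is left
- wedge_tip (a point): middle of the wedge's thin end, 1.5 mm above its underside, 135 mm ahead of wedge_grip along x; same axes. The wedge is 16 mm thick 87 mm behind this point
- jar_mid (a point): centre, half-way up, of the sample jar that stands on the pan at the start: clear plastic with a white lid, 44 mm across, 50 mm tall, 90 g; z up
- carrier_post (a point): point on the weight carrier's axis 35 mm above its underside. The carrier: a steel disc 80 mm across, 8 mm thick, with an upright post 14 mm in diameter whose rounded top is 60 mm above the underside; 170 g; z up along the post. Starts upright on the bench
- ring62_mid (a point): centre, half-way up, of the ring weight 62 mm across: a flat stainless steel ring 10 mm thick with a 20 mm hole, starting flat on the bench; z is its axis. About 210 g. May be absent.
- ring55_mid (a point): centre, half-way up, of the ring weight 55 mm across: a flat stainless steel ring 10 mm thick with a 20 mm hole, starting flat on the bench; z is its axis. About 160 g. May be absent.
- ring48_mid (a point): centre, half-way up, of the ring weight 48 mm across: a flat stainless steel ring 10 mm thick with a 20 mm hole, starting flat on the bench; z is its axis. About 120 g. May be absent.
- ring41_mid (a point): centre, half-way up, of the ring weight 41 mm across: a flat stainless steel ring 10 mm thick with a 20 mm hole, starting flat on the bench; z is its axis. About 85 g. May be absent.
- ring34_mid (a point): centre, half-way up, of the ring weight 34 mm across: a flat stainless steel ring 10 mm thick with a 20 mm hole, starting flat on the bench; z is its axis. About 55 g. May be absent.
- bottle: bystander: glass bottle 54 mm across, 140 mm tall; origin at the centre of its underside
- slide_box: bystander: grey slide box 85 x 34 x 28 mm; origin at the centre of its underside, x along its length
- stopper: bystander: dark rubber stopper, 24 mm across below, 32 mm across its top, 26 mm tall; origin at the centre of its underside
- dish: bystander: closed clear Petri dish 92 mm across, 16 mm tall; origin at the centre of its underside
- marker: bystander: marker pen 125 mm long, 15 mm thick, lying along its x; origin at the middle of its underside
- tip_box: bystander: pipette tip box 125 x 85 x 60 mm; origin at the centre of its underside, x along its length
There are look-alikes about, which are no part of the job. Leave any green look-alike of the part that bears jar_mid alone.

How it is judged:
On the way, in this order (a step that is already met when the one before it is completed fails the run):
1. the jar is off the pan and stands upright on the bench, let go (height (world z) of jar_mid between 0.018 and 0.032 m and angle between jar_mid's own z axis and vertical below 0.1 rad and contact force between the fingers and jar below 0.05 N), for 0.2 s.
2. the wedge is under the balance's low side, let go, and the balance stands level, its pan still empty (angle between balance's own z axis and vertical below 0.013 rad and y of wedge_tip in the frame of balance below 0.055 m and z of wedge_tip in the frame of balance below 0.015 m and contact force between the fingers and wedge below 0.05 N and linear speed of balance below 0.01 m/s and horizontal distance between carrier_post and pan_centre above 0.1 m), for 0.4 s.
3. the bare carrier stands upright in the middle of the pan, let go, the balance still level (angle between balance's own z axis and vertical below 0.013 rad and y of wedge_tip in the frame of balance below 0.055 m and z of wedge_tip in the frame of balance below 0.015 m and horizontal distance between carrier_post and pan_centre below 0.02 m and angle between carrier_post's own z axis and vertical below 0.05 rad and z of carrier_post in the frame of pan_centre between 0.031 and 0.039 m and contact force between the fingers and carrier below 0.05 N and horizontal distance between each of ring62_mid, ring55_mid, ring48_mid, ring41_mid, ring34_mid and carrier_post above 0.05 m), for 0.3 s.
4. the zero key is pressed with the bare carrier on the pan and the balance level (value of joint zero_key above 0.003 m and angle between balance's own z axis and vertical below 0.013 rad and y of wedge_tip in the frame of balance below 0.055 m and z of wedge_tip in the frame of balance below 0.015 m and horizontal distance between carrier_post and pan_centre below 0.02 m and angle between carrier_post's own z axis and vertical below 0.05 rad and z of carrier_post in the frame of pan_centre between 0.031 and 0.039 m and horizontal distance between each of ring62_mid, ring55_mid, ring48_mid, ring41_mid, ring34_mid and carrier_post above 0.05 m), for 0.05 s.
At the end, for the whole second after the job is handed in: Jar upright on the bench; balance level within 0.013 rad, wedge tip 40 mm or more in under its low side; carrier flat on the pan within 20 mm of its centre; every ring present flat (0.12 rad) round the post (within 6 mm), larger below smaller; all let go and at rest (height (world z) of jar_mid between 0.018 and 0.032 m and angle between jar_mid's own z axis and vertical below 0.1 rad and angle between balance's own z axis and vertical below 0.013 rad and y of wedge_tip in the frame of balance below 0.055 m and z of wedge_tip in the frame of balance below 0.015 m and horizontal distance between carrier_post and pan_centre below 0.02 m and angle between carrier_post's own z axis and vertical below 0.05 rad and z of carrier_post in the frame of pan_centre between 0.031 and 0.039 m and horizontal distance between each of ring62_mid, ring55_mid, ring48_mid, ring41_mid, ring34_mid and carrier_post below 0.006 m and angle between the z axis of each of ring62_mid, ring55_mid, ring48_mid, ring41_mid, ring34_mid and the z axis of carrier_post, either way round below 0.12 rad and z of ring62_mid in the frame of carrier_post between -0.026 and 0.022 m and z of ring55_mid in the frame of carrier_post between -0.026 and 0.022 m and z of ring48_mid in the frame of carrier_post between -0.026 and 0.022 m and z of ring41_mid in the frame of carrier_post between -0.026 and 0.022 m and z of ring34_mid in the frame of carrier_post between -0.026 and 0.022 m and ((angle between ring62_mid's own z axis and vertical below 1 rad and z of ring55_mid in the frame of ring62_mid above 0.006 m) or (angle between ring62_mid's own z axis and vertical above 2 rad and z of ring55_mid in the frame of ring62_mid below -0.006 m)) and ((angle between ring62_mid's own z axis and vertical below 1 rad and z of ring48_mid in the frame of ring62_mid above 0.006 m) or (angle between ring62_mid's own z axis and vertical above 2 rad and z of ring48_mid in the frame of ring62_mid below -0.006 m)) and ((angle between ring62_mid's own z axis and vertical below 1 rad and z of ring41_mid in the frame of ring62_mid above 0.006 m) or (angle between ring62_mid's own z axis and vertical above 2 rad and z of ring41_mid in the frame of ring62_mid below -0.006 m)) and ((angle between ring62_mid's own z axis and vertical below 1 rad and z of ring34_mid in the frame of ring62_mid above 0.006 m) or (angle between ring62_mid's own z axis and vertical above 2 rad and z of ring34_mid in the frame of ring62_mid below -0.006 m)) and ((angle between ring55_mid's own z axis and vertical below 1 rad and z of ring48_mid in the frame of ring55_mid above 0.006 m) or (angle between ring55_mid's own z axis and vertical above 2 rad and z of ring48_mid in the frame of ring55_mid below -0.006 m)) and ((angle between ring55_mid's own z axis and vertical below 1 rad and z of ring41_mid in the frame of ring55_mid above 0.006 m) or (angle between ring55_mid's own z axis and vertical above 2 rad and z of ring41_mid in the frame of ring55_mid below -0.006 m)) and ((angle between ring55_mid's own z axis and vertical below 1 rad and z of ring34_mid in the frame of ring55_mid above 0.006 m) or (angle between ring55_mid's own z axis and vertical above 2 rad and z of ring34_mid in the frame of ring55_mid below -0.006 m)) and ((angle between ring48_mid's own z axis and vertical below 1 rad and z of ring41_mid in the frame of ring48_mid above 0.006 m) or (angle between ring48_mid's own z axis and vertical above 2 rad and z of ring41_mid in the frame of ring48_mid below -0.006 m)) and ((angle between ring48_mid's own z axis and vertical below 1 rad and z of ring34_mid in the frame of ring48_mid above 0.006 m) or (angle between ring48_mid's own z axis and vertical above 2 rad and z of ring34_mid in the frame of ring48_mid below -0.006 m)) and ((angle between ring41_mid's own z axis and vertical below 1 rad and z of ring34_mid in the frame of ring41_mid above 0.006 m) or (angle between ring41_mid's own z axis and vertical above 2 rad and z of ring34_mid in the frame of ring41_mid below -0.006 m)) and contact force between the fingers and wedge below 0.05 N and contact force between the fingers and balance below 0.05 N and contact force between the fingers and carrier below 0.05 N and value of joint zero_key below 0.002 m and linear speed of balance below 0.01 m/s and linear speed of carrier below 0.02 m/s); the robot touches nothing.
It fails at once if the balance is shoved more than 50 mm from its place (distance of balance from where it was at the start of the episode above 0.05 m).
It fails at once if a bystander (bottle, slide box, stopper, dish, marker, tip box) is moved more than 60 mm (distance of any of bottle, slide_box, stopper, dish, marker, tip_box from where it was at the start of the episode above 0.06 m).
Of ring62, ring55, ring48, ring41, ring34 only 3 to 5 are there at a start; the rules pass over those that are not, and their reading is None.
At some moment in a run one of ring62, ring55, ring48, ring41, ring34 may be knocked a few centimetres aside while the robot is not near it.
Once in a run the grip may slacken for a moment while it holds something.
It also fails if it takes over 210 s, if anything falls off the work surface, if the arm or the gripper's body presses on something with over 40 N, if the wrist force passes 120 N, or if a joint passes its speed limit or range.

## Working session

There is one attempt and no reset: what is moved stays moved. The work goes in short steps, Python scripts to look and compute and a tool call to move; the robot and the scene stay as the last step left them, time stands still between calls to the robot, and variables do not carry over. Pictures are saved under pics/ and viewed, about 12 in all and at most 16, crops included, and the job is handed in when it is done.

Besides the shell and the picture viewer there is one more tool, called after ">>>" as name(argument=value, ...), one argument or row to a line, values as JSON. send_rows: Moves the arm, as the interface text tells. Its arguments: {"type":"object","properties":{"commands":{"type":"string"},"squeeze":{"type":"number"}},"required":["commands"]}

```bash
ls; mkdir -p pics
python3 - <<'E'
from bench import env
import cv2,numpy as np
print(env.sense()); print(env.nose_length)
for n in("side","top"):
    im=env.grab_frame(n); cv2.imwrite(f"pics/{n}0.png",cv2.cvtColor(im,cv2.COLOR_RGB2BGR))
    c=env.get_calibration(n); print(n,c, -np.array(c["R"]).T@np.array(c["t"]))
E
```

```text
pics
{'time_s': 0.0, 'q': array([ 1.15696721e+00,  2.13374878e-01, -3.50453784e-02,  1.32349819e+00,
       -4.17723786e-05,  1.57081361e+00]), 'qvel': array([ 0.00155027, -0.00114949,  0.00198547,  0.00049577,  0.00012859,
        0.00147888]), 'joint_torque': array([ 3.79323519e-04, -6.86151409e+01,  4.87116981e+01,  1.74338400e-02,
       -7.77851051e-05,  1.03285402e-05]), 'tcp_pos': array([0.20094253, 0.45749717, 0.24481224]), 'tool_rot': array([ 2.62990418e+00,  1.71730373e+00, -1.43964364e-03]), 'force': array([ 0.08694531, -0.37397535, -0.66833403]), 'wrist_torque': array([ 0.01299931, -0.03265962, -0.02305329]), 'gripper_width': 0.99713568270164}
0.014
side {'camera_matrix': array([[491.12265796,   0.        , 261.77166919],
       [  0.        , 491.12265796, 189.35695455],
       [  0.        ,   0.        ,   1.        ]]), 'R': array([[-0.90419736, -0.42708668,  0.00491039],
       [-0.3144435 ,  0.65784882, -0.68436848],
       [ 0.28905437, -0.62034821, -0.72911979]]), 't': array([0.49569143, 0.22181107, 1.14105302])} [0.18812357 0.77363525 0.98133081]
top {'camera_matrix': array([[469.56194876,   0.        , 255.15425386],
       [  0.        , 469.56194876, 187.07004588],
       [  0.        ,   0.        ,   1.        ]]), 'R': array([[-0.00527713, -0.99965505, -0.02572814],
       [-0.98041612,  0.01023729, -0.19667088],
       [ 0.19686642,  0.02418643, -0.98013194]]), 't': array([0.0211355 , 0.53641782, 1.32623715])} [ 0.26493265 -0.01644019  1.40592893]
```

Run:
```python
import cv2
for n in("side","top"):
    im=cv2.imread(f"pics/{n}0.png"); cv2.imwrite(f"pics/{n}0b.png",cv2.resize(im,(800,600),interpolation=cv2.INTER_CUBIC))
```

```text
(no output)
```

View pics/top0b.png

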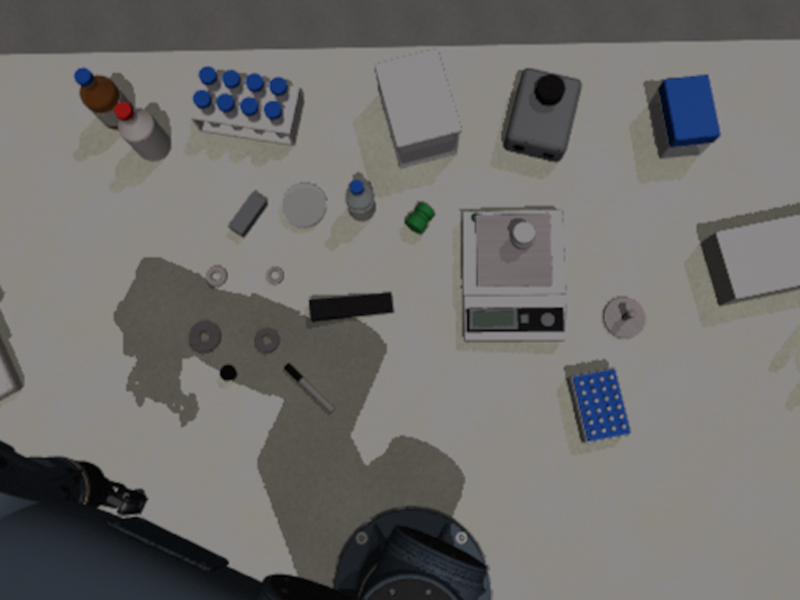

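View pics/side0b.png

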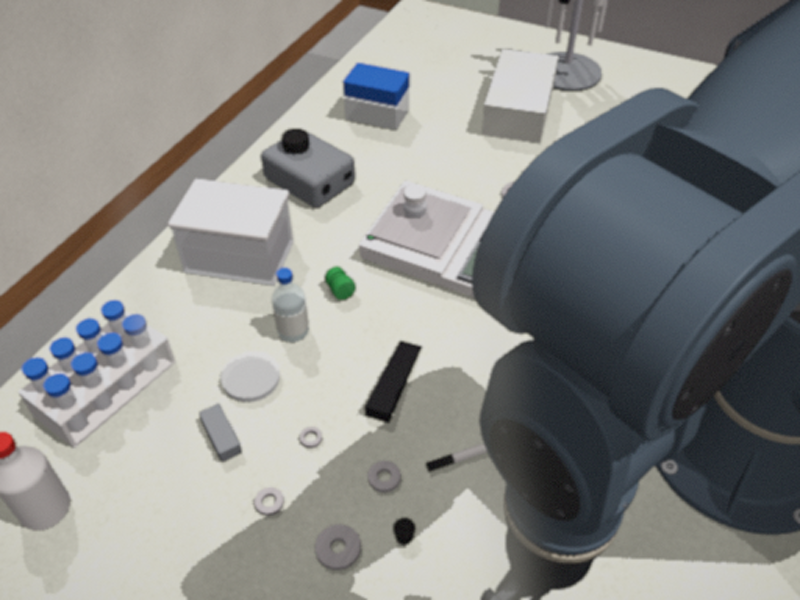

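Two views (2 pictures so far). Top view, in 800×600 px:
- **Balance:** (513,275), with the white-lidded jar on its pan at (522,232). The green look-alike at (420,217) is to be left alone.
- **Wedge:** (351,306), thick end apparently on the left.
- **Carrier:** (625,317).
- **Rings:** (217,275), (275,275), (205,337) and (267,340).
- **Stopper:** (228,372).

Next I measure these.

```bash
cat > h.py <<'E'
import cv2,numpy as np
from bench import env
def ray(n,px,z):
    c=env.get_calibration(n);K,R,t=[np.array(c[k],float) for k in("camera_matrix","R","t")]
    o=-R.T@t; d=R.T@np.linalg.inv(K)@np.array([px[0],px[1],1.]); z=np.broadcast_to(z,())
    return o+d*(z-o[2])/d[2]
def proj(n,X):
    c=env.get_calibration(n);K,R,t=[np.array(c[k],float) for k in("camera_matrix","R","t")]
    p=K@(R@np.array(X,float)+t); return p[:2]/p[2]
def tri(p1,p2):   # side px, top px -> point
    A=[];b=[]
    for n,px in(("side",p1),("top",p2)):
        a0,a1=ray(n,px,0.3),ray(n,px,0.); d=(a1-a0)/np.linalg.norm(a1-a0)
        M=np.eye(3)-np.outer(d,d);A.append(M);b.append(M@a0)
    return np.linalg.solve(sum(A),sum(b))
def grab(n,tag=None):
    im=cv2.cvtColor(env.grab_frame(n),cv2.COLOR_RGB2BGR)
    if tag: cv2.imwrite(f"pics/{n}_{tag}.png",im)
    return im
def crop(im,x0,y0,x1,y1,s): return cv2.resize(im[y0:y1,x0:x1],None,fx=s,fy=s,interpolation=cv2.INTER_CUBIC)
E
python3 - <<'E'
from h import *
im=cv2.imread("pics/top0.png"); s=cv2.imread("pics/side0.png")
a=crop(im,290,125,430,220,5.7); cv2.imwrite("pics/c1.png",a)
a=crop(im,110,155,260,265,5.3); cv2.imwrite("pics/c2.png",a)
# black wedge
for n,I in(("top",im),("side",s)):
    m=(I.max(2)<30).astype(np.uint8)
    k,_,st,ce=cv2.connectedComponentsWithStats(m)
    for i in range(1,k):
        if 60<st[i,4]<3000:
            c=max(cv2.findContours((k:=(_==i)).astype(np.uint8),0,1)[0],key=len) if 0 else cv2.findContours((_==i).astype(np.uint8),0,1)[0][0]
            print(n,st[i],ce[i].round(1),cv2.boxPoints(cv2.minAreaRect(c)).round(1).tolist(),ray(n,ce[i],.01).round(3))
E
```

```text
top [342  48  19  19 283] [351.3  57.1] [[342.0, 48.0], [360.0, 48.0], [360.0, 66.0], [342.0, 66.0]] [ 0.965 -0.291  0.01 ]
top [422  55   9  37 109] [426.   72.8] [[421.20001220703125, 55.29999923706055], [424.20001220703125, 54.79999923706055], [431.0, 90.4000015258789], [428.0, 91.0]] [ 0.908 -0.524  0.01 ]
top [198 188  53  18 655] [223.4 195.9] [[197.6999969482422, 191.89999389648438], [249.1999969482422, 186.1999969482422], [250.6999969482422, 199.5], [199.10000610351562, 205.1999969482422]] [0.519 0.114 0.01 ]
top [299 197  61  15 311] [340.5 204.9] [[298.79998779296875, 198.0], [359.0, 196.89999389648438], [359.20001220703125, 210.60000610351562], [299.0, 211.6999969482422]] [ 0.488 -0.237  0.01 ]
top [141 234  10   9  76] [145.6 238.1] [[141.0, 234.0], [150.0, 234.0], [150.0, 242.0], [141.0, 242.0]] [0.393 0.346 0.01 ]
side [181  90  16   8  84] [188.6  93.5] [[181.0, 90.0], [196.0, 90.0], [196.0, 97.0], [181.0, 97.0]] [ 0.978 -0.342  0.01 ]
side [235 247  23  22 102] [245.6 261.5] [[233.60000610351562, 261.8999938964844], [257.0, 247.0], [263.8999938964844, 257.8999938964844], [240.60000610351562, 272.70001220703125]] [0.507 0.177 0.01 ]
side [351 294  20  39 310] [360.4 314.4] [[348.8999938964844, 294.5], [364.79998779296875, 291.8999938964844], [371.29998779296875, 330.6000061035156], [355.3999938964844, 333.29998779296875]] [0.218 0.194 0.01 ]
side [253 333  12  15 133] [258.4 339.3] [[249.5, 339.5], [258.5, 330.5], [267.0, 339.0], [258.0, 348.0]] [0.394 0.342 0.01 ]
```

View pics/c1.png

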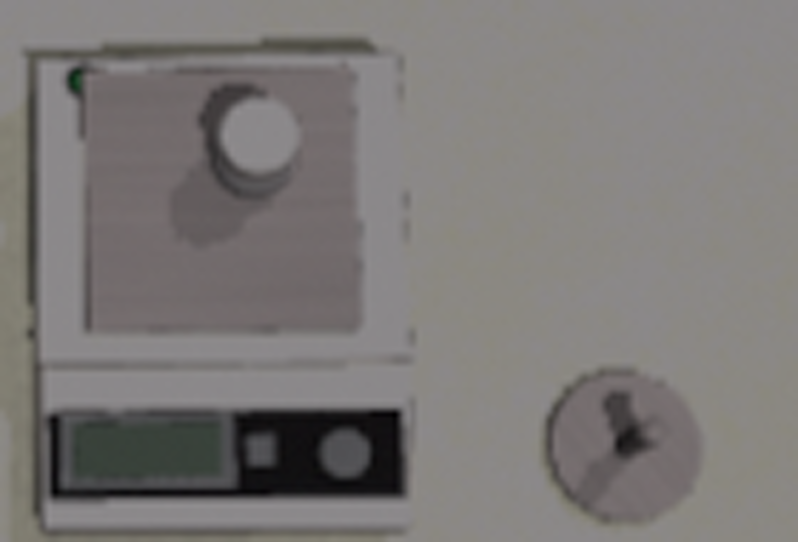

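View pics/c2.png

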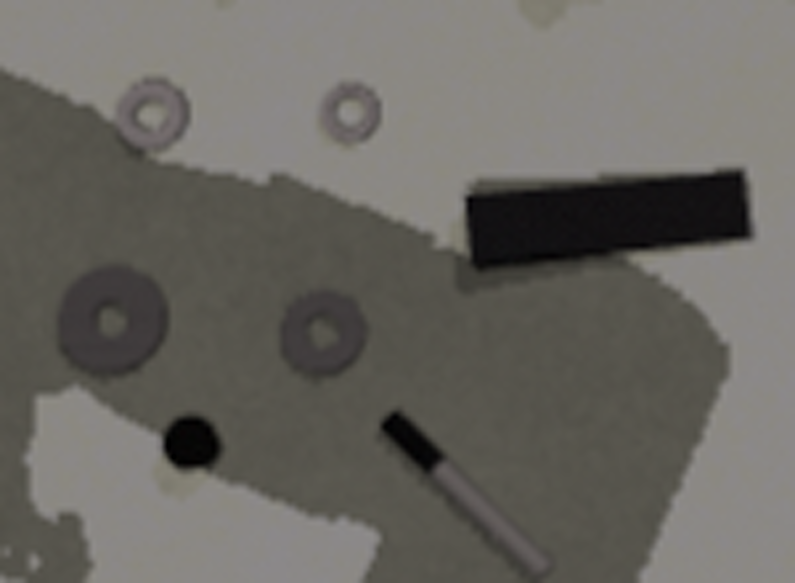

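4 pictures viewed. The wedge's wide, shadow-casting end is on the left, so the thin end points at the balance. The ring sizes come out near 62, 48, 41 and 34. Next I compute positions.

Run:
```python
from h import *
u=lambda p,o,s:((np.array(p)+.5)/s-.5+np.array(o))
o1=(290,125)
th=.063
print("pan corners (tilted plane z)")
P=[]
for p,yl in(((85,70),70),((357,68),-70),((360,330),-70),((88,330),70)):
    X=ray("top",u(p,o1,5.7),.057-th*yl/1000); P.append(X); print(X.round(4))
P=np.array(P);c=P.mean(0);print("pan c",c.round(4),"yaw",np.degrees(np.arctan2(*(P[0]-P[3])[[1,0]])),np.degrees(np.arctan2(*(P[1]-P[2])[[1,0]])),"lens",[np.linalg.norm(P[i]-P[i-1]).round(4) for i in range(4)])
print("key",ray("top",u((345,454),o1,5.7),.0525).round(4))
print("jar lid",ray("top",u((260,135),o1,5.7),.107).round(4))
print("carrier",ray("top",u((625,446),o1,5.7),.008).round(4),"post top",ray("top",u((650,432),o1,5.7),.058).round(4))
I=cv2.imread("pics/top0.png")
for nm,p,r in(("62",(112,320),60),("48",(323,333),48),("41",(155,115),40),("34",(350,112),35)):
    # rings: greyish, less green than the bench: use B-G / saturation
    q=u(p,(110,155),5.3);x,y=q.round().astype(int);k=14
    sub=I[y-k:y+k+1,x-k:x+k+1].astype(int); f=sub[...,0]-sub[...,1]
    m=(f>=0).astype(np.uint8); m=cv2.morphologyEx(m,cv2.MORPH_OPEN,np.ones((2,2)))
    n,l,st,ce=cv2.connectedComponentsWithStats(m); i=1+np.argmax(st[1:,4])
    cs=cv2.findContours((l==i).astype(np.uint8),0,1)[0];cc=max(cs,key=len);(cx,cy),rr=cv2.minEnclosingCircle(cc)
    print(nm,ray("top",q,.01).round(4),"mask",ray("top",(cx+x-k,cy+y-k),.009).round(4),"diam",(2*rr+.7)/335*1000, st[i,4])
# wedge corners
for p in((467,195),(740,170),(750,237),(478,268)): print("w",u(p,(110,155),5.3).round(1),ray("top",u(p,(110,155),5.3),.027 if p[0]<600 else .003).round(4))
for nm,p,z in(("bottle",(360,200),.07),("slide",(248,214),.02),("marker",(310,388),.01),("dish",(304,205),.015),("green",(420,217),.02),("tip",(600,405),.03)):print(nm,ray("top",np.array(p)/1.5625,z).round(3))
from scipy.spatial.transform import Rotation as Ro
R=Ro.from_rotvec(env.sense()["tool_rot"]).as_matrix();print(R.round(4))
print("turn to (pi,0,0):",(Ro.from_matrix(R).inv()*Ro.from_rotvec([np.pi,0,0])).as_rotvec().round(4))
```

```text
pan corners (tilted plane z)
[ 0.6886 -0.1318  0.0526]
[ 0.6851 -0.2724  0.0614]
[ 0.5456 -0.2675  0.0614]
[ 0.549  -0.1297  0.0526]
pan c [ 0.6171 -0.2003  0.057 ] yaw -0.8514167234780059 -1.994320499053499 lens [np.float64(0.1397), np.float64(0.1409), np.float64(0.1395), np.float64(0.1382)]
key [ 0.4831 -0.2586  0.0525]
jar lid [ 0.6365 -0.2137  0.107 ]
carrier [ 0.4931 -0.4131  0.008 ] post top [ 0.492  -0.4119  0.058 ]
62 [0.4633 0.3941 0.01  ] mask [0.4598 0.3911 0.009 ] diam 60.100951692951256 237
48 [0.4548 0.2731 0.01  ] mask [0.4539 0.2713 0.009 ] diam 46.91700494111474 119
41 [0.5828 0.3747 0.01  ] mask [0.5794 0.3736 0.009 ] diam 39.82623712340398 79
34 [0.5833 0.2614 0.01  ] mask [0.5784 0.2987 0.009 ] diam 19.495974583412288 18
w [197.7 191.4] [0.5305 0.1901 0.027 ]
w [249.2 186.7] [0.5482 0.0363 0.003 ]
w [251.1 199.3] [0.509  0.0307 0.003 ]
w [199.8 205.2] [0.4886 0.1831 0.027 ]
bottle [0.714 0.089 0.07 ]
slide [0.705 0.315 0.02 ]
marker [0.362 0.187 0.01 ]
dish [0.723 0.205 0.015]
green [ 0.694 -0.025  0.02 ]
tip [ 0.326 -0.353  0.03 ]
[[ 4.021e-01  9.156e-01 -4.000e-04]
 [ 9.156e-01 -4.021e-01 -9.000e-04]
 [-1.000e-03 -0.000e+00 -1.000e+00]]
turn to (pi,0,0): [6.000e-04 9.000e-04 1.157e+00]
```

>>> send_rows(
  commands="8.5 0 0 0 0 0 0.14;8.5 0 0 0 0 0 0.28;8.5 0 0 0 0 0 0.42;8.5 0 0 0 0 0 0.56;8.5 0 0 0 0 0 0.7",
  squeeze=40,
)

```text
time_s: 0.6
tcp_pos: [0.201, 0.4576, 0.245]
tool_rot: [3.061, 0.703, -0.001]
force: [0.2, 0.4, 0.3]
gripper_width: 0.995
```

>>> send_rows(
  commands="8.5 0 0 0 0 0 0.12;8.5 0 0 0 0 0 0.24;8.5 0 0 0 0 0 0.36;8.5 0 0 0 0 0 0.457;8.5 0 0 0 0 0 0.457",
)

```text
time_s: 1.1
tcp_pos: [0.201, 0.4576, 0.245]
tool_rot: [3.141, -0.003, -0.0]
force: [1.0, -0.1, 0.7]
gripper_width: 0.996
```

>>> send_rows(
  commands="7 2.2 3.4 0 0 0 0;7 4.4 6.8 0 0 0 0;7 6.6 10.2 0 0 0 0;7 8.8 13.6 0 0 0 0;7 11 17 0 0 0 0",
)

```text
time_s: 1.6
tcp_pos: [0.3115, 0.2863, 0.2453]
tool_rot: [3.142, 0.006, 0.0]
force: [0.7, -0.0, -0.2]
gripper_width: 0.82
```

>>> send_rows(
  commands="7 2.2 3.4 0 0 0 0;7 4.4 6.8 0 0 0 0;7 6.6 10.2 0 0 0 0;7 8.8 13.6 0 0 0 0;7 11 17 0 0 0 0",
)

```text
time_s: 2.1
tcp_pos: [0.4216, 0.1162, 0.2453]
tool_rot: [-3.142, -0.005, -0.0]
force: [0.6, 0.8, -0.3]
gripper_width: 0.817
```

>>> send_rows(
  commands="7 2.2 3.4 0 0 0 0;7 4.4 6.8 0 0 0 0;7 6.6 10.2 0 0 0 0;7 8.8 13.6 0 0 0 0;7 11 17 0 0 0 0",
)

```text
time_s: 2.6
tcp_pos: [0.5316, -0.0539, 0.2452]
tool_rot: [-3.142, -0.005, 0.0]
force: [0.7, 0.1, 1.3]
gripper_width: 0.82
```

>>> send_rows(
  commands="7 2.2 3.4 2 0 0 0;7 4.4 6.8 4 0 0 0;7 6.6 10.2 6 0 0 0;7 8.8 13.6 6 0 0 0;7 10.6 16.2 6 0 0 0",
)

```text
time_s: 3.1
tcp_pos: [0.6372, -0.2162, 0.184]
tool_rot: [-3.141, -0.004, 0.003]
force: [0.8, 0.7, 1.5]
gripper_width: 0.817
```

>>> send_rows(
  commands="7 0 0 2.5 0 0 0;7 0 0 5 0 0 0;7 0 0 7.5 0 0 0;7 0 0 9.2 0 0 0;7 0 0 10 0 0 0",
)

```text
time_s: 3.6
tcp_pos: [0.636, -0.2139, 0.0832]
tool_rot: [-3.141, -0.004, 0.004]
force: [-0.2, 0.9, -0.4]
gripper_width: 0.817
```

>>> send_rows(
  commands="4 0 0 0 0 0 0;4 0 0 0 0 0 0;4 0 0 0 0 0 0;4 0 0 0 0 0 0;4 0 0 0 0 0 0",
)

```text
time_s: 4.1
tcp_pos: [0.6376, -0.2144, 0.0865]
tool_rot: [3.141, 0.0, 0.003]
force: [-2.4, 0.5, 6.6]
gripper_width: 0.476
```

Run:
```python
from h import *
t=grab("top","1"); s=grab("side","1"); print(env.sense()["gripper_width"],env.sense()["tcp_pos"])
a=crop(t,95,130,265,270,4.7); cv2.imwrite("pics/c3.png",a)
a=crop(s,190,90,350,210,5);cv2.imwrite("pics/c4.png",a)
```

```text
0.4736966507681153 [ 0.63759578 -0.21438355  0.08646305]
```

View pics/c4.png

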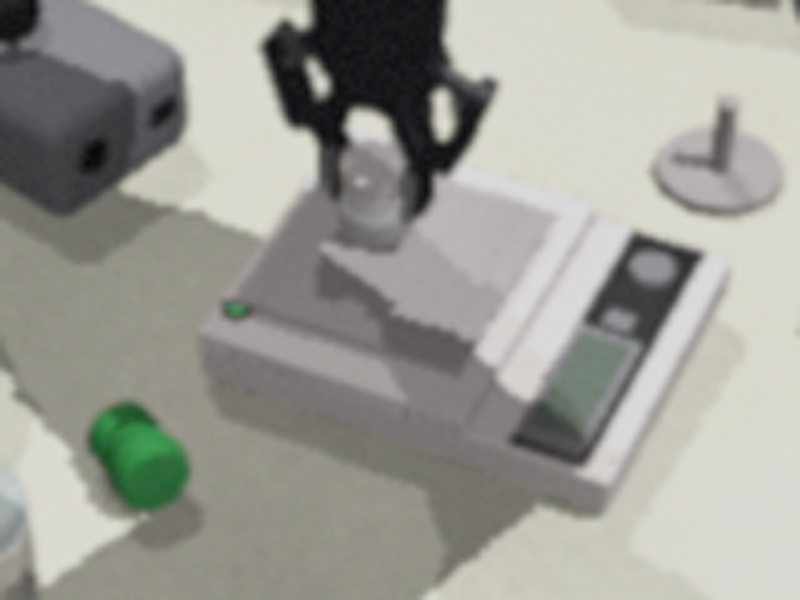

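5 viewed: the jar at crop (375,190) is between the fingers. The opening is close to what I commanded, so I close further to make sure the jar is held.

>>> send_rows(
  commands="3 0 0 0 0 0 0;3 0 0 0 0 0 0;3 0 0 0 0 0 0;3 0 0 0 0 0 0;3 0 0 0 0 0 0",
)

```text
time_s: 4.7
tcp_pos: [0.6376, -0.2144, 0.0865]
tool_rot: [3.141, 0.0, 0.003]
force: [-0.4, 1.0, 7.1]
gripper_width: 0.478
```

>>> send_rows(
  commands="3 0 0 -0.5 0 0 0;3 0 0 -1 0 0 0;3 0 0 -1.5 0 0 0;3 0 0 -2 0 0 0;3 0 0 -2 0 0 0",
)

```text
time_s: 5.2
tcp_pos: [0.6375, -0.2144, 0.1063]
tool_rot: [3.141, 0.0, 0.002]
force: [-0.0, -0.3, -0.6]
gripper_width: 0.478
```

Run:
```python
from h import *
s=grab("side","2"); print(env.sense()["gripper_width"],env.sense()["tcp_pos"],env.sense()["force"])
a=crop(s,220,80,320,155,5);cv2.imwrite("pics/c5.png",a)
```

```text
0.47574677096643275 [ 0.63729958 -0.21428649  0.10576329] [-0.20777507  0.19450165 -0.70421463]
```

View pics/c5.png

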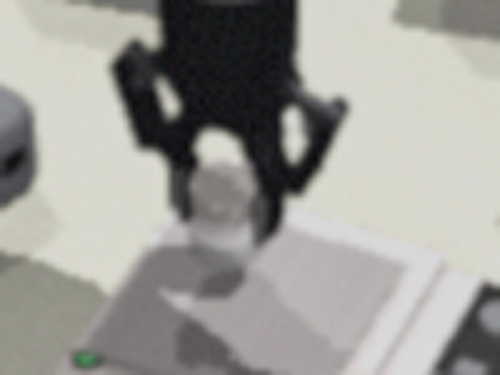

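6 viewed: the jar is lifted clear, with its shadow below it at (215,275). I carry it to (0.40, −0.08).

>>> send_rows(
  commands="3 0 0 -3 0 0 0;3 -2 -1.1 -5 0 0 0;3 -6 -3.4 -5 0 0 0;3 -10 -5.6 -5 0 0 0;3 -14 -7.9 -5 0 0 0",
)

```text
time_s: 5.75
tcp_pos: [0.4953, -0.1345, 0.1549]
tool_rot: [-3.142, 0.0, 0.0]
force: [1.0, 0.6, -1.3]
gripper_width: 0.478
```

>>> send_rows(
  commands="3 -4 -2.2 0 0 0 0;3 -7 -3.9 0 0 0 0;3 -9.7 -5.5 1 0 0 0;3 -9.7 -5.5 4 0 0 0;3 -9.7 -5.5 7 0 0 0",
)

```text
time_s: 6.25
tcp_pos: [0.4, -0.0799, 0.0852]
tool_rot: [3.141, 0.001, 0.004]
force: [0.2, -0.0, -1.9]
gripper_width: 0.475
```

>>> send_rows(
  commands="3 0 0 2 0 0 0;3 0 0 3.5 0 0 0;3 0 0 4.5 0 0 0;3 0 0 4.9 0 0 0;3 0 0 4.9 0 0 0",
)

```text
time_s: 6.75
tcp_pos: [0.4, -0.0802, 0.0362]
tool_rot: [-3.142, -0.0, 0.001]
force: [0.3, 0.5, -1.3]
gripper_width: 0.477
```

Lower in 1 mm steps until contact.

>>> send_rows(
  commands="3 0 0 0.2 0 0 0;3 0 0 0.4 0 0 0;3 0 0 0.5 0 0 0;3 0 0 0.6 0 0 0;3 0 0 0.6 0 0 0",
)

```text
time_s: 7.25
tcp_pos: [0.4001, -0.0802, 0.0303]
tool_rot: [3.142, 0.0, 0.0]
force: [0.2, -0.3, -1.2]
gripper_width: 0.472
```

>>> send_rows(
  commands="3 0 0 0.1 0 0 0;3 0 0 0.2 0 0 0;3 0 0 0.3 0 0 0;3 0 0 0.3 0 0 0;3 0 0 0.3 0 0 0",
)

```text
time_s: 7.75
tcp_pos: [0.4002, -0.0812, 0.0286]
tool_rot: [3.139, -0.001, 0.001]
force: [-13.2, -6.9, 39.8]
gripper_width: 0.481
```

>>> send_rows(
  commands="3 0 0 -0.2 0 0 0;5 0 0 -0.2 0 0 0;7 0 0 -0.2 0 0 0;7 0 0 -0.2 0 0 0;7 0 0 -0.4 0 0 0",
)

```text
time_s: 8.25
tcp_pos: [0.3998, -0.0801, 0.0311]
tool_rot: [-3.141, -0.0, 0.001]
force: [-0.0, 0.9, -1.1]
gripper_width: 0.825
```

>>> send_rows(
  commands="7 0 0 -2 0 0 0;7 0 0 -5 0 0 0;7 0 0 -9 0 0 0;7 0 0 -12 0 0 0;7 0 0 -12 0 0 0",
)

```text
time_s: 8.75
tcp_pos: [0.402, -0.0806, 0.1549]
tool_rot: [3.141, 0.0, 0.009]
force: [0.7, 0.4, -0.4]
gripper_width: 0.818
```

Run:
```python
from h import *
t=grab("top","3"); s=grab("side","3"); print(env.sense()["tcp_pos"])
A=crop(t,95,130,365,270,2.9); B=crop(s,130,110,400,260,2.9)
cv2.imwrite("pics/c6.png",np.vstack([A[:,:780],B[:435,:780]])[:840][::1]); print(A.shape,B.shape)
im=np.vstack([A,B]); f=590/im.shape[0]; print(f)
cv2.imwrite("pics/c6.png",cv2.resize(np.hstack([crop(t,95,130,365,270,1.0)]),(800,415),interpolation=cv2.INTER_CUBIC))
```

```text
[ 0.40037239 -0.08026915  0.15163219]
(406, 783, 3) (435, 783, 3)
0.7015457788347206
```

View pics/c6.png

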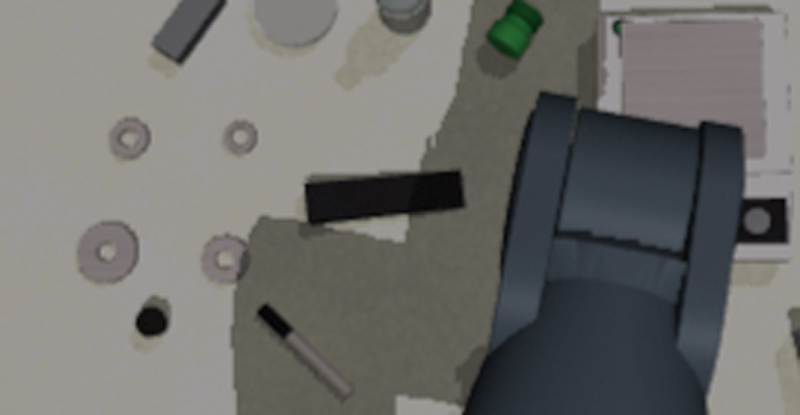

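7 viewed: the pan is empty, four rings stand lit at crop (130,138), (240,137), (107,252) and (225,259), and the wedge is at (385,197). Now the wedge pose from the mask.

Run:
```python
from h import *
t=cv2.imread("pics/top_3.png")
m=np.zeros(t.shape[:2],np.uint8); m[180:212,190:258]=(t[180:212,190:258].max(2)<45)
c=max(cv2.findContours(m,0,1)[0],key=cv2.contourArea); q=cv2.approxPolyDP(c,3,True)[:,0]; print(q.tolist())
b=cv2.boxPoints(cv2.minAreaRect(c));print(b.round(1).tolist())
q=q.astype(float); q=q[np.argsort(q[:,0])]
L=ray("top",q[:2].mean(0)+[-.4,0],.026) if len(q)==4 else None; Rr=ray("top",q[2:].mean(0)+[.4,0],.003)
print(L,Rr); u=(Rr-L)[:2];print(np.linalg.norm(u),np.degrees(np.arctan2(u[0],-u[1]))); u/=np.linalg.norm(u)
print("grip from tip",Rr[:2]-.135*u,"from mid",(Rr+L)[:2]/2-.055*u)
```

```text
[[250, 189], [198, 192], [199, 204], [251, 199]]
[[197.39999389648438, 191.89999389648438], [249.6999969482422, 185.89999389648438], [251.1999969482422, 199.5], [199.0, 205.5]]
[0.51051031 0.18865203 0.026     ] [0.52536906 0.03122969 0.003     ]
0.1581220296684013 5.392046388029062
grip from tip [0.51268309 0.16563231] from mid [0.51277133 0.16469748]
```

>>> send_rows(
  commands="5.5 2 -4.4 0 0 0 0;5.5 4 -8.8 0 0 0 -0.03;5.5 6 -13.2 0 0 0 -0.06;5.5 8 -17.6 0 0 0 -0.1;5.5 10 -22 0 0 0 -0.1",
)

```text
time_s: 9.35
tcp_pos: [0.4998, 0.1417, 0.1499]
tool_rot: [3.137, 0.16, -0.003]
force: [1.6, -0.5, -0.5]
gripper_width: 0.647
```

>>> send_rows(
  commands="5.5 0.95 -2.6 2 0 0 0;5.5 0.95 -2.6 5 0 0 0;5.5 0.95 -2.6 8 0 0 0;5.5 0.95 -2.6 10 0 0 0;5.5 0.95 -2.6 11 0 0 0",
)

```text
time_s: 9.85
tcp_pos: [0.5049, 0.1661, 0.0383]
tool_rot: [3.136, 0.157, -0.007]
force: [-0.1, -0.4, 0.4]
gripper_width: 0.641
```

>>> send_rows(
  commands="5.5 0 0 1 0 0 0;5.5 0 0 2 0 0 0;5.5 0 0 2.2 0 0 0;5.5 0 0 2.4 0 0 0;5.5 0 0 2.4 0 0 0",
)

```text
time_s: 10.35
tcp_pos: [0.5072, 0.1667, 0.0176]
tool_rot: [-3.138, -0.157, -0.001]
force: [-0.4, 0.2, -0.2]
gripper_width: 0.645
```

>>> send_rows(
  commands="5.5 0.5 0 0 0 0 0;5.5 0.5 0 0 0 0 0;4 0.5 0 0 0 0 0;3 0.5 0 0 0 0 0;3 0.5 0 0 0 0 0",
  squeeze=60,
)

```text
time_s: 10.85
tcp_pos: [0.5123, 0.1672, 0.0178]
tool_rot: [-3.138, -0.157, -0.002]
force: [0.9, -1.0, 5.2]
gripper_width: 0.455
```

>>> send_rows(
  commands="3 0.5 0 0 0 0 0;3 0.5 0 0 0 0 0;3 0.5 0 0 0 0 0;3 0.5 0 0 0 0 0;3 0.5 0 0 0 0 0",
)

```text
time_s: 11.35
tcp_pos: [0.5173, 0.1677, 0.0178]
tool_rot: [-3.137, -0.157, -0.002]
force: [1.0, -0.7, 5.7]
gripper_width: 0.454
```

>>> send_rows(
  commands="3 0 0 -0.1 0 0 0;3 1.2 2.3 -0.1 0 0 0.03;3 2.4 4.6 -0.1 0 0 0.06;3 3.6 6.9 -0.1 0 0 0.09;3 4.9 9.2 -0.1 0 0 0.125",
)

```text
time_s: 11.85
tcp_pos: [0.5749, 0.0801, 0.0182]
tool_rot: [3.141, -0.041, -0.001]
force: [0.9, 1.0, -2.1]
gripper_width: 0.452
```

Run:
```python
from h import *
t=grab("top","4"); s=grab("side","4"); st=env.sense(); print(st["tcp_pos"],st["tool_rot"],st["force"],st["gripper_width"])
a=crop(s,170,120,330,240,5);cv2.imwrite("pics/c7.png",a)
```

```text
[0.57605796 0.07866245 0.01815694] [ 3.14074689e+00 -4.50849033e-02  6.81950524e-04] [-0.62079045  0.48500929 -1.42048463] 0.455915171997465
```

View pics/c7.png

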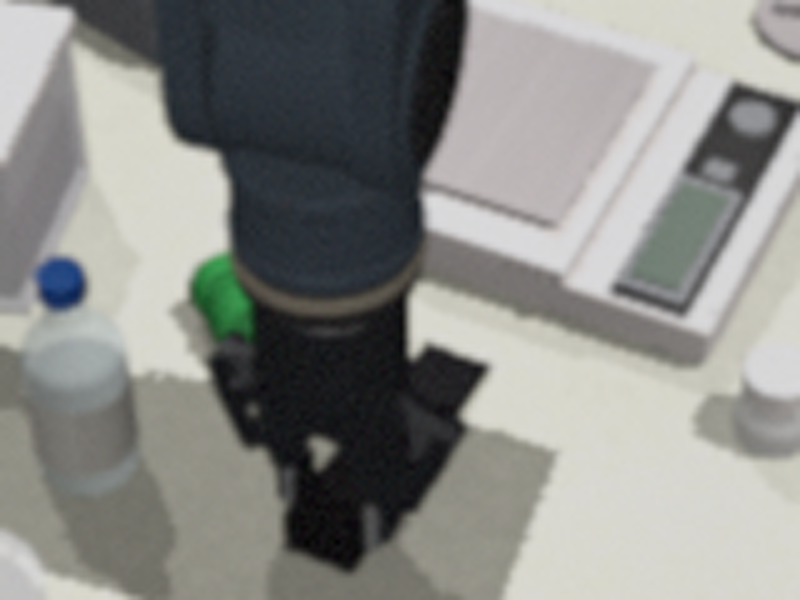

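8 viewed: the wedge tip is at crop (461,358), heading squarely for the low side, with the jar upright at (775,400). I push.

>>> send_rows(
  commands="3 0 1 0 0 0 0;3 0 2 0 0 0 0;3 0 3 0 0 0 0;3 0 4 0 0 0 0;3 0 4.5 0 0 0 0",
)

```text
time_s: 12.45
tcp_pos: [0.5734, 0.035, 0.0184]
tool_rot: [3.141, -0.04, -0.0]
force: [-0.5, -0.7, -1.0]
gripper_width: 0.454
```

>>> send_rows(
  commands="3 0 0.7 0 0 0 0;3 0 1.4 0 0 0 0;3 0 2.1 0 0 0 0;3 0 2.8 0 0 0 0;3 0 3.5 0 0 0 0",
)

```text
time_s: 12.95
tcp_pos: [0.5727, 0.0011, 0.0182]
tool_rot: [-3.14, 0.038, 0.0]
force: [0.6, 5.9, -1.6]
gripper_width: 0.452
```

>>> send_rows(
  commands="3 0 0.7 0 0 0 0;3 0 1.4 0 0 0 0;3 0 2.1 0 0 0 0;3 0 2.8 0 0 0 0;3 0 3.5 0 0 0 0",
)

```text
time_s: 13.45
tcp_pos: [0.5717, -0.0339, 0.0181]
tool_rot: [-3.14, 0.038, 0.001]
force: [0.5, 6.1, -3.8]
gripper_width: 0.454
```

>>> send_rows(
  commands="3 0 0.5 0 0 0 0;3 0 1 0 0 0 0;3 0 1.5 0 0 0 0;3 0 2 0 0 0 0;3 0 2 0 0 0 0",
)

```text
time_s: 13.95
tcp_pos: [0.5712, -0.0549, 0.0182]
tool_rot: [3.141, -0.04, -0.001]
force: [0.6, -2.2, -6.3]
gripper_width: 0.454
```

Run:
```python
from h import *
t=grab("top","5"); s=grab("side","5"); st=env.sense(); print(st["tcp_pos"],st["tool_rot"],st["force"])
a=np.hstack([crop(t,290,125,380,220,4.4),crop(s,190,90,285,195,4)[:418]]);cv2.imwrite("pics/c8.png",a);print(a.shape)
```

```text
[ 0.57126457 -0.05465274  0.018181  ] [ 3.14019671e+00 -4.02570090e-02 -4.65751511e-04] [-0.48998022 -2.09976637 -5.23646976]
(418, 776, 3)
```

View pics/c8.png

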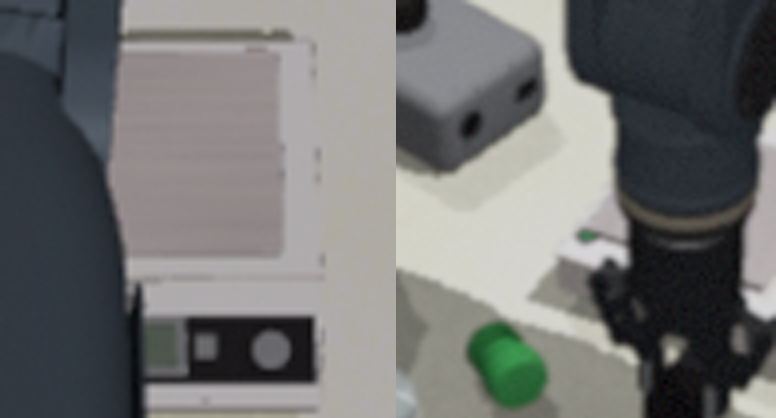

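9 viewed: the balance looks level now. I release, and take the measurement from above the carrier.

>>> send_rows(
  commands="5.5 0 0 0 0 0 0;5.5 0 0 0 0 0 0;5.5 0 0 -3 0 0 0;5.5 0 0 -7 0 0 0;5.5 0 0 -11 0 0 0",
)

```text
time_s: 14.55
tcp_pos: [0.5711, -0.0538, 0.1298]
tool_rot: [3.141, -0.039, -0.0]
force: [1.2, -0.5, 0.1]
gripper_width: 0.643
```

>>> send_rows(
  commands="5.5 0 0 -5 0 0 0;5.5 -0.7 3.5 -6 0 0 0;5.5 -1.4 7.5 -6 0 0 0;5.5 -2.2 12 -6 0 0 0;5.5 -3.2 16.5 -6 0 0 0",
)

```text
time_s: 15.05
tcp_pos: [0.5352, -0.2195, 0.1889]
tool_rot: [3.141, -0.038, 0.002]
force: [0.6, -0.5, -0.7]
gripper_width: 0.645
```

>>> send_rows(
  commands="5.5 -0.7 4 0 0 0 0;5.5 -1.5 8 0 0 0 0;5.5 -2.3 12 0 0 0 0;5.5 -3.1 16 0 0 0 0;5.5 -3.7 19.4 0 0 0 0",
)

```text
time_s: 15.55
tcp_pos: [0.4928, -0.4132, 0.1887]
tool_rot: [3.141, -0.04, 0.001]
force: [0.2, -0.2, 0.3]
gripper_width: 0.642
```

Run:
```python
from h import *
t=grab("top","6"); s=grab("side","6"); st=env.sense(); print(st["tcp_pos"],st["tool_rot"],st["force"])
a=np.hstack([crop(t,240,125,390,220,2.7),crop(s,190,90,340,195,2.55)[:256]]);
A=crop(s,190,100,340,210,5.3);cv2.imwrite("pics/c9.png",A);print(A.shape)
```

```text
[ 0.49217336 -0.41488589  0.18801517] [ 3.14024402e+00 -4.49414466e-02 -1.39101963e-04] [ 0.69464193 -0.06112343 -0.42178695]
(583, 795, 3)
```

View pics/c9.png

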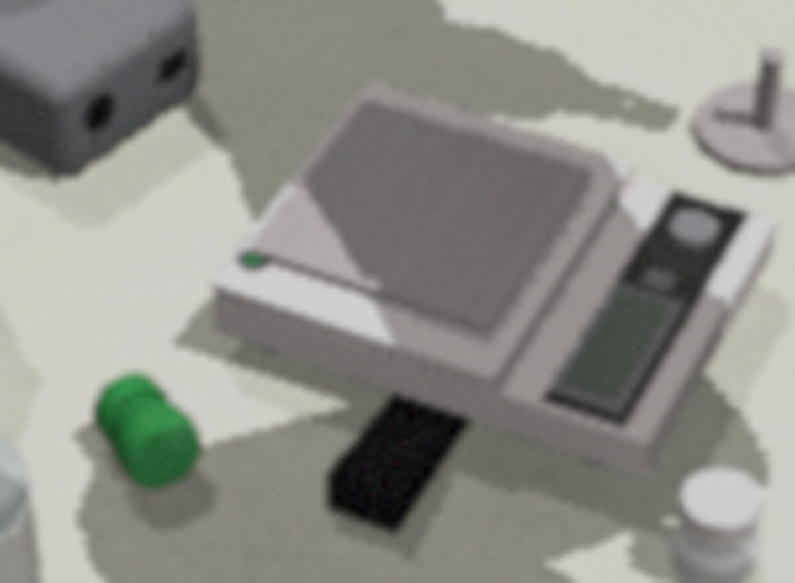

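10 viewed: the wedge is in under the middle of the left side (crop (395,460)), with the jar and the green look-alike untouched. Next I check the insertion depth numerically.

Run:
```python
from h import *
u=lambda p,o,s:((np.array(p)+.5)/s-.5+np.array(o))
a=ray("top",u((282,53),(290,125),4.4),.061);b=ray("top",u((284,257),(290,125),4.4),.061);print("pan R edge",a.round(4),b.round(4),np.linalg.norm(a-b))
x=(a-b)/np.linalg.norm(a-b); y=np.array([-x[1],x[0],0]); c=(a+b)/2+.07*y; O=c-.045*x; print("pan c",c.round(4),"O",O.round(4))
print("key",ray("top",u((271,350),(290,125),4.4),.0525).round(4), (O-.088*x-.06*y).round(4))
for tipy in(-.188,-.191,-.194): print("tip local",((np.array([.5675,tipy,0])-O)@y).round(4),((np.array([.5675,tipy,0])-O)@x).round(4))
# two-view from side/top: deck left-far corner etc (side crop scale 5.3 off (190,100))
U=lambda p:u(p,(190,100),5.3)
for nm,p,z in(("deck far-left",(218,283),.053),("panel near-left",(648,445),.044),("wedge thick top L",(332,470),.027),("wedge thick top R",(392,503),.027),("bot L",(333,510),0),("bot R",(392,532),0)):
    X=ray("side",U(p),z); print(nm,X.round(4),"loc",np.round([(X-O)@x,(X-O)@y],4))
t=cv2.imread("pics/top_6.png"); 
m=np.zeros(t.shape[:2],np.uint8); m[150:215,225:305]=(t[150:215,225:305].max(2)<45)
c=max(cv2.findContours(m,0,1)[0],key=cv2.contourArea)[:,0]; print("wedge px",c.min(0),c.max(0),"left",ray("top",c[np.argmin(c[:,0])]-[.5,0],.02).round(4),"right",ray("top",c[np.argmax(c[:,0])]+[.5,0],.016).round(4))
```

```text
pan R edge [ 0.6847 -0.2768  0.061 ] [ 0.5441 -0.2716  0.061 ] 0.1407299023203521
pan c [ 0.617  -0.2043  0.061 ] O [ 0.572  -0.2026  0.061 ]
key [ 0.4833 -0.2618  0.0525] [ 0.4819 -0.2593  0.061 ]
tip local 0.0144 -0.0051
tip local 0.0114 -0.0049
tip local 0.0084 -0.0048
deck far-left [ 0.6935 -0.1045  0.053 ] loc [0.1178 0.1025]
panel near-left [ 0.449  -0.1001  0.044 ] loc [-0.1267  0.0979]
wedge thick top L [ 0.5911 -0.0309  0.027 ] loc [0.0128 0.1723]
wedge thick top R [ 0.5543 -0.0235  0.027 ] loc [-0.0244  0.1783]
bot L [ 0.5897 -0.0287  0.    ] loc [0.0113 0.1745]
bot R [ 0.5561 -0.028   0.    ] loc [-0.0223  0.1739]
wedge px [272 171] [296 185] left [ 0.5893 -0.032   0.02  ] right [ 0.5492 -0.1069  0.016 ]
```

The thick end is about 79 mm out from the low edge, so the tip sits at local y ≈ 0.012. That predicts a tilt of at most about 0.005 rad, and the balance has not moved. Next is the carrier.

>>> send_rows(
  commands="4 0 -0.2 3 0 0 0;4 0 -0.2 7 0 0 0;4 0 -0.2 11 0 0 0;4 0 -0.2 14 0 0 0;4 0 -0.2 15.3 0 0 0",
)

```text
time_s: 16.15
tcp_pos: [0.4926, -0.4077, 0.0327]
tool_rot: [-3.139, 0.038, 0.004]
force: [0.0, -0.2, 0.6]
gripper_width: 0.471
```

>>> send_rows(
  commands="4 0 0 0 0 0 0;1 0 0 0 0 0 0;1 0 0 0 0 0 0;1 0 0 0 0 0 0;1 0 0 0 0 0 0",
  squeeze=60,
)

```text
time_s: 16.65
tcp_pos: [0.4945, -0.4099, 0.0375]
tool_rot: [3.139, -0.039, 0.004]
force: [-0.2, 1.3, 6.1]
gripper_width: 0.146
```

>>> send_rows(
  commands="0.8 0 0 0 0 0 0;0.8 0 0 0 0 0 0;0.8 0 0 0 0 0 0;0.8 0 0 -1 0 0 0;0.8 0 0 -3 0 0 0",
)

```text
time_s: 17.15
tcp_pos: [0.4931, -0.4088, 0.0658]
tool_rot: [-3.141, 0.039, 0.001]
force: [-0.1, 0.3, -1.0]
gripper_width: 0.147
```

>>> send_rows(
  commands="0.8 0 0 -4 0 0 0;0.8 0 0 -7 0 0 0;0.8 2 -3.5 -7 0 0 0;0.8 4 -7.1 -7 0 0 0;0.8 6 -10.6 -7 0 0 0",
)

```text
time_s: 17.65
tcp_pos: [0.557, -0.3038, 0.1372]
tool_rot: [3.14, -0.041, 0.003]
force: [0.7, 0.1, -2.2]
gripper_width: 0.141
```

>>> send_rows(
  commands="0.8 2 -3.5 0 0 0 0;0.8 4 -7 0 0 0 0;0.8 5.9 -10.4 0 0 0 0;0.8 5.9 -10.4 1.5 0 0 0;0.8 5.9 -10.4 2.5 0 0 0",
)

```text
time_s: 18.15
tcp_pos: [0.6184, -0.2013, 0.1109]
tool_rot: [3.141, -0.036, 0.002]
force: [0.0, 0.1, -1.5]
gripper_width: 0.143
```

Run:
```python
from h import *
t=grab("top","7"); s=grab("side","7"); st=env.sense(); print(st["tcp_pos"],st["tool_rot"],st["force"],st["gripper_width"])
A=crop(s,190,80,340,190,5.3);cv2.imwrite("pics/c10.png",A)
```

```text
[ 0.61682491 -0.20236294  0.10961448] [-3.14096183e+00  3.97270713e-02  2.69027450e-03] [-0.8415967   1.42709401 -0.986794  ] 0.14678811388301818
```

View pics/c10.png

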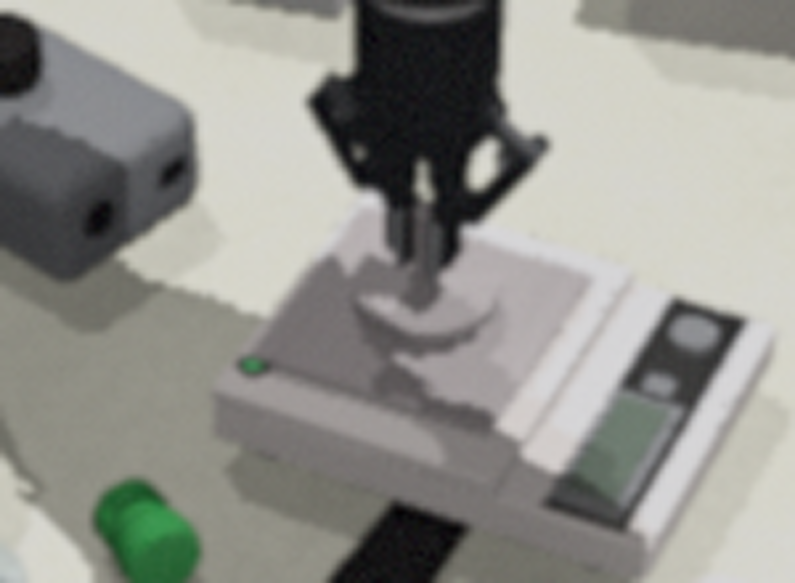

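11 viewed: the carrier is upright above the middle of the pan at (425,310). I lower it.

>>> send_rows(
  commands="0.8 0 0 0.4 0 0 0;0.8 0 0 0.8 0 0 0;0.8 0 0 0.9 0 0 0;0.8 0 0 1.0 0 0 0;0.8 0 0 1.0 0 0 0",
)

```text
time_s: 18.75
tcp_pos: [0.6177, -0.2023, 0.1003]
tool_rot: [-3.141, 0.04, -0.0]
force: [-0.2, 0.6, -1.4]
gripper_width: 0.147
```

>>> send_rows(
  commands="0.8 0 0 0.05 0 0 0;0.8 0 0 0.1 0 0 0;0.8 0 0 0.15 0 0 0;0.8 0 0 0.15 0 0 0;0.8 0 0 0.15 0 0 0",
)

```text
time_s: 19.25
tcp_pos: [0.6177, -0.2022, 0.0988]
tool_rot: [-3.141, 0.039, 0.0]
force: [-0.3, 0.1, -1.1]
gripper_width: 0.146
```

>>> send_rows(
  commands="0.8 0 0 0.05 0 0 0;0.8 0 0 0.1 0 0 0;0.8 0 0 0.1 0 0 0;0.8 0 0 0.1 0 0 0;0.8 0 0 0.1 0 0 0",
)

```text
time_s: 19.75
tcp_pos: [0.6178, -0.2021, 0.0982]
tool_rot: [-3.141, 0.039, -0.001]
force: [-2.4, 3.7, 5.5]
gripper_width: 0.143
```

>>> send_rows(
  commands="0.8 0 0 0.05 0 0 0;0.8 0 0 0.1 0 0 0;0.8 0 0 0.1 0 0 0;0.8 0 0 0.1 0 0 0;0.8 0 0 0.1 0 0 0",
)

```text
time_s: 20.25
tcp_pos: [0.6178, -0.202, 0.0981]
tool_rot: [3.141, -0.039, 0.002]
force: [-6.9, 4.7, 17.8]
gripper_width: 0.149
```

>>> send_rows(
  commands="0.8 0 0 -0.15 0 0 0;2 0 0 -0.15 0 0 0;4 0 0 -0.15 0 0 0;4 0 0 -0.2 0 0 0;4 0 0 -2 0 0 0",
)

```text
time_s: 20.75
tcp_pos: [0.6165, -0.2018, 0.1148]
tool_rot: [-3.14, 0.039, 0.006]
force: [-0.5, -0.7, 0.2]
gripper_width: 0.47
```

>>> send_rows(
  commands="4 0 0 -4 0 0 0;4 0 0 -6 0 0 0;4 -1 0.5 -6 0 0 0;4 -4 2 -6 0 0 0;2 -8 4 -6 0 0 0",
)

```text
time_s: 21.25
tcp_pos: [0.536, -0.24, 0.1755]
tool_rot: [-3.141, 0.037, 0.001]
force: [0.6, -1.2, 0.7]
gripper_width: 0.317
```

>>> send_rows(
  commands="0 -2 1 0 0 0 0;0 -4 1.5 0 0 0 0;0 -5.3 2 0 0 0 0;0 -5.3 2 2 0 0 0;0 -5.3 2 4 0 0 0",
)

```text
time_s: 21.75
tcp_pos: [0.483, -0.2592, 0.1363]
tool_rot: [3.141, -0.04, 0.001]
force: [0.9, 0.0, -0.1]
gripper_width: 0.003
```

Run:
```python
from h import *
t=grab("top","8"); s=grab("side","8"); st=env.sense(); print(st["tcp_pos"],st["tool_rot"],st["force"],st["gripper_width"])
A=crop(s,190,80,340,190,5.3);cv2.imwrite("pics/c11.png",A)
```

```text
[ 0.48173017 -0.25817896  0.13426108] [-3.13943095  0.03926359  0.00574612] [-1.46932972  0.61661436  0.20105761] 0.000906995375650023
```

View pics/c11.png

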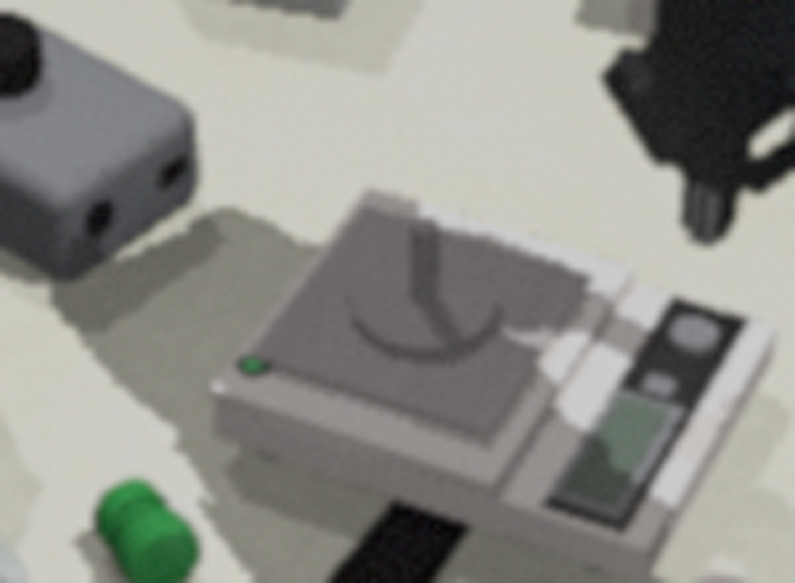

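12 viewed: the bare carrier stands upright mid-pan (post (425,260)), and the shut fingers are above the key at (693,332). I press the key.

>>> send_rows(
  commands="0 0 0.2 2.5 0 0 0;0 0 0.2 5 0 0 0;0 0 0.2 6.2 0 0 0;0 0 0.2 6.8 0 0 0;0 0 0.2 7 0 0 0",
)

```text
time_s: 22.35
tcp_pos: [0.4834, -0.2609, 0.067]
tool_rot: [3.141, -0.039, 0.0]
force: [-0.4, -0.0, 0.2]
gripper_width: 0.002
```

>>> send_rows(
  commands="0 0 0 0.1 0 0 0;0 0 0 0.2 0 0 0;0 0 0 0.3 0 0 0;0 0 0 0.3 0 0 0;0 0 0 0.3 0 0 0",
)

```text
time_s: 22.85
tcp_pos: [0.4836, -0.2611, 0.0642]
tool_rot: [3.141, -0.039, 0.001]
force: [0.0, -0.5, 2.5]
gripper_width: -0.001
```

>>> send_rows(
  commands="0 0 0 0.1 0 0 0;0 0 0 0.2 0 0 0;0 0 0 0.28 0 0 0;0 0 0 0.28 0 0 0;0 0 0 0.28 0 0 0",
)

```text
time_s: 23.35
tcp_pos: [0.4835, -0.261, 0.0614]
tool_rot: [3.141, -0.039, 0.001]
force: [1.3, -0.0, 8.3]
gripper_width: 0.0
```

The key is fully pressed (8 N at the stop). I lift off and measure the rings and the post.

>>> send_rows(
  commands="0 0 0 -2 0 0 0;2 0 0 -5 0 0 0;4 0 0 -9 0 0 0;6 0 0 -13 0 0 0;7 0 0 -14 0 0 0",
)

```text
time_s: 23.85
tcp_pos: [0.4842, -0.2614, 0.2048]
tool_rot: [3.139, -0.039, 0.006]
force: [0.3, -1.4, -0.0]
gripper_width: 0.678
```

```bash
cat > rings.py <<'E'
from h import *
def rings(t,box=(95,150,215,235),verbose=0):
    x0,y0,x1,y1=box; S=6
    c=crop(t,x0,y0,x1,y1,S).astype(float); f=cv2.GaussianBlur((c[...,0]+c[...,2])/2-c[...,1],(0,0),4)/(c.mean(2)+10)
    bg=np.median(f); 
    m=((f-bg)>0.5*(np.percentile(f,99)-bg)).astype(np.uint8)
    n,l,st,ce=cv2.connectedComponentsWithStats(m); out=[]
    for i in range(1,n):
        if st[i,4]<300: continue
        cs=cv2.findContours((l==i).astype(np.uint8),0,2)[0]; k=max(cs,key=cv2.contourArea)
        h=cv2.convexHull(k); (cx,cy),(a,b),an=cv2.fitEllipse(h); area=cv2.contourArea(h)
        p=((cx+.5)/S-.5+x0,(cy+.5)/S-.5+y0); X=ray("top",p,.008)
        d=1000*2*np.sqrt(area/np.pi)/S*1.385/469.6
        out.append((X[:2].round(4).tolist(),round(d,1),(round(p[0],1),round(p[1],1)),round(a/b,2)))
    return out
if __name__=="__main__":
    import sys
    t=grab("top",sys.argv[1]); s=grab("side",sys.argv[1])
    for r in rings(t): print(r)
    print(env.sense()["tcp_pos"])
E
python3 rings.py 9
python3 - <<'E'
from h import *
u=lambda p,o,s:((np.array(p)+.5)/s-.5+np.array(o))
print("post top from side_8",ray("side",u((427,226),(190,80),5.3),.119).round(4),"disc",ray("side",u((425,308),(190,80),5.3),.067).round(4))
t=cv2.imread("pics/top_9.png"); cv2.imwrite("pics/c12.png",np.hstack([crop(t,300,125,380,185,5),crop(cv2.imread("pics/side_9.png"),230,95,310,155,5)]))
E
```

```text
([0.5838, 0.3772], np.float64(36.5), (138.2, 176.1), 0.92)
([0.584, 0.2621], np.float64(30.4), (175.5, 175.6), 0.95)
([0.4649, 0.3943], np.float64(58.5), (130.9, 214.6), 0.96)
([0.4565, 0.2736], np.float64(44.2), (170.5, 217.0), 0.97)
[ 0.48369424 -0.26114128  0.20206933]
post top from side_8 [ 0.6177 -0.2     0.119 ] disc [ 0.6158 -0.1956  0.067 ]
```

View pics/c12.png

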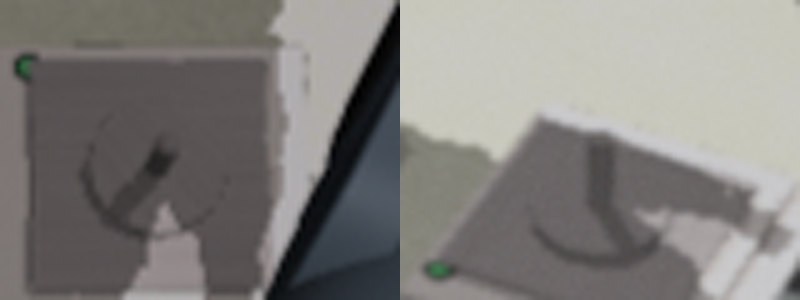

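Run:
```python
from h import *
u=lambda p,o,s:((np.array(p)+.5)/s-.5+np.array(o))
T=lambda p:u(p,(300,125),5); S=lambda p:u((p[0]-400,p[1]),(230,95),5)
print("disc L/R top",ray("top",T((83,170)),.067).round(4),ray("top",T((228,170)),.067).round(4), "bottom",ray("top",T((155,238)),.061).round(4))
print("disc side L/R",ray("side",S((530,205)),.067).round(4),ray("side",S((664,225)),.067).round(4),"post base",ray("side",S((599,210)),.069).round(4),"post top",ray("side",S((599,134)),.12).round(4))
for X in((.6178,-.205),(.6178,-.202)):
    print(X,[ (proj("top",X+(z,))-[300,125])*5+2 for z in(.069,.121)],[(proj("side",X+(z,))-[230,95])*5+2+np.array([400,0]) for z in(.069,.121)])
# subpixel post axis column in side_9 : darkest column profile
s=cv2.imread("pics/side_9.png").astype(float).mean(2)
for r in range(122,137,2): 
    w=s[r,262:280]; d=np.clip(np.median(w)-w-3,0,None); print(r,(d*np.arange(262,280)).sum()/d.sum().clip(1e-6))
print([ (z,proj("side",(.6178,-.205,z)).round(1),proj("side",(.6178,-.202,z)).round(1)) for z in(.07,.1,.12)])
```

```text
disc L/R top [ 0.6172 -0.1631  0.067 ] [ 0.6162 -0.2478  0.067 ] bottom [ 0.5772 -0.2045  0.061 ]
disc side L/R [ 0.656  -0.1864  0.067 ] [ 0.5803 -0.2036  0.067 ] post base [ 0.6179 -0.1973  0.069 ] post top [ 0.6206 -0.2013  0.12  ]
(0.6178, -0.205) [array([155.10325235, 167.32342362]), array([167.25328821, 143.61114085])] [array([604.76575251, 202.05250305]), array([606.45261259, 130.14586605])]
(0.6178, -0.202) [array([149.96390839, 167.38350207]), array([161.91549825, 143.67483046])] [array([602.56835149, 205.16483763]), array([604.19611789, 133.24654036])]
122 266.65384615384613
124 269.6223564954683
126 269.74561403508767
128 269.71067415730334
130 269.7566765578635
132 269.6281112737921
134 269.53642384105956
136 269.91476407914763
[(0.07, array([270.6, 134.7]), array([270.1, 135.4])), (0.1, array([270.8, 126.5]), array([270.3, 127.2])), (0.12, array([270.9, 120.9]), array([270.4, 121.5]))]
```

Post at about (0.6175, −0.205). The ring sizes match 62, 48, 41 and 34 at the listed positions. I go to ring 62.

>>> send_rows(
  commands="7.5 -0.2 -4.3 0 0 0 0;7.5 -0.5 -8.7 0 0 0 0;7.5 -0.7 -13 0 0 0 0;7.5 -1 -17.4 0 0 0 0;7.5 -1.2 -21.8 0 0 0 0",
)

```text
time_s: 24.45
tcp_pos: [0.4752, -0.041, 0.199]
tool_rot: [-3.141, 0.04, 0.005]
force: [-0.3, -0.7, -0.4]
gripper_width: 0.876
```

>>> send_rows(
  commands="7.5 -0.2 -4.3 0 0 0 0;7.5 -0.5 -8.7 0 0 0 0;7.5 -0.7 -13 0 0 0 0;7.5 -1 -17.4 0 0 0 0;7.5 -1.2 -21.8 0 0 0 0",
)

```text
time_s: 24.95
tcp_pos: [0.4687, 0.177, 0.199]
tool_rot: [3.14, -0.039, -0.004]
force: [1.1, -0.4, 0.9]
gripper_width: 0.881
```

>>> send_rows(
  commands="7.5 -0.2 -4.3 0 0 0 0;7.5 -0.5 -8.7 0 0 0 0;7.5 -0.7 -13 0 0 0 0;7.5 -1 -17.4 0 0 0 0;7.5 -1.2 -21.8 0 0 0 0",
)

```text
time_s: 25.45
tcp_pos: [0.4624, 0.3951, 0.1987]
tool_rot: [3.139, -0.039, -0.004]
force: [0.5, -0.1, 0.3]
gripper_width: 0.878
```

>>> send_rows(
  commands="7.5 0 0 4 0 0 0;7.5 0 0 8 0 0 0;7.5 0 0 12 0 0 0;7.5 0 0 12 0 0 0;7.5 0 0 12 0 0 0",
)

```text
time_s: 25.95
tcp_pos: [0.4628, 0.3932, 0.0804]
tool_rot: [3.14, -0.039, -0.003]
force: [-0.0, 0.1, 1.1]
gripper_width: 0.878
```

>>> send_rows(
  commands="7.5 0.2 -0.1 3 0 0 0;7.5 0.2 -0.1 5 0 0 0;7.5 0.2 -0.1 6 0 0 0;7.5 0.2 -0.1 6.5 0 0 0;7.5 0.2 -0.1 6.5 0 0 0",
)

```text
time_s: 26.45
tcp_pos: [0.466, 0.3951, 0.0169]
tool_rot: [-3.141, 0.039, -0.001]
force: [-0.3, 1.1, 0.6]
gripper_width: 0.876
```

>>> send_rows(
  commands="7.5 0 0 0.1 0 0 0;7.5 0 0 0.2 0 0 0;7.5 0 0 0.3 0 0 0;7.5 0 0 0.3 0 0 0;7.5 0 0 0.3 0 0 0",
)

```text
time_s: 26.95
tcp_pos: [0.4657, 0.3948, 0.0131]
tool_rot: [-3.141, 0.039, -0.0]
force: [-0.6, 0.0, 0.3]
gripper_width: 0.877
```

>>> send_rows(
  commands="7.5 0 0 0.1 0 0 0;7.5 0 0 0.2 0 0 0;7.5 0 0 0.25 0 0 0;7.5 0 0 0.25 0 0 0;7.5 0 0 0.25 0 0 0",
)

```text
time_s: 27.45
tcp_pos: [0.4656, 0.3948, 0.0105]
tool_rot: [3.141, -0.039, -0.0]
force: [-0.1, -0.3, 0.7]
gripper_width: 0.883
```

>>> send_rows(
  commands="7 0 0 0.1 0 0 0;6.5 0 0 0.1 0 0 0;5.5 0 0 0.1 0 0 0;5 0 0 0.1 0 0 0;5 0 0 0.1 0 0 0",
  squeeze=60,
)

```text
time_s: 27.95
tcp_pos: [0.4655, 0.3948, 0.0099]
tool_rot: [-3.141, 0.039, -0.0]
force: [-2.3, -1.8, 7.2]
gripper_width: 0.688
```

>>> send_rows(
  commands="5 0 0 0 0 0 0;5 0 0 0 0 0 0;5 0 0 -1 0 0 0;5 0 0 -3 0 0 0;5 0 0 -4 0 0 0",
)

```text
time_s: 28.45
tcp_pos: [0.466, 0.3952, 0.0513]
tool_rot: [-3.14, 0.039, -0.002]
force: [-0.2, -0.1, -1.5]
gripper_width: 0.684
```

>>> send_rows(
  commands="5 0 0 -4 0 0 0;5 0 0 -8 0 0 0;5 0 0 -11.5 0 0 0;5 0.5 2 -11.5 0 0 0;5 1.7 6 -11.5 0 0 0",
)

```text
time_s: 28.95
tcp_pos: [0.4812, 0.3359, 0.1658]
tool_rot: [-3.139, 0.034, -0.003]
force: [1.3, -1.2, -4.0]
gripper_width: 0.684
```

>>> send_rows(
  commands="5 1 3.6 0 0 0 0;5 2 7.2 0 0 0 0;5 3 10.8 0 0 0 0;5 4 14.4 0 0 0 0;5 5 18 0 0 0 0",
)

```text
time_s: 29.45
tcp_pos: [0.5268, 0.1517, 0.1649]
tool_rot: [-3.141, 0.039, -0.001]
force: [1.1, 0.9, -2.0]
gripper_width: 0.685
```

>>> send_rows(
  commands="5 1 3.6 0 0 0 0;5 2 7.2 0 0 0 0;5 3 10.8 0 0 0 0;5 4 14.4 0 0 0 0;5 5 18 0 0 0 0",
)

```text
time_s: 29.95
tcp_pos: [0.5723, -0.0296, 0.1649]
tool_rot: [-3.141, 0.039, -0.001]
force: [0.3, 0.1, -2.4]
gripper_width: 0.687
```

>>> send_rows(
  commands="5 1 3.6 0 0 0 0;5 2 7.2 0 0 0 0;5 3 11 0 0 0 0;5 4 15 0 0 0 0;5 5 17.6 0 0 0 0",
)

```text
time_s: 30.45
tcp_pos: [0.6176, -0.2079, 0.1647]
tool_rot: [3.141, -0.042, 0.0]
force: [0.9, -0.0, -2.9]
gripper_width: 0.683
```

>>> send_rows(
  commands="5 0 0 0 0 0 0;5 0 0 0 0 0 0;5 0 0 0 0 0 0;5 0 0 0 0 0 0;5 0 0 0 0 0 0",
)

```text
time_s: 30.95
tcp_pos: [0.6176, -0.2044, 0.1648]
tool_rot: [3.141, -0.038, 0.0]
force: [-0.7, 0.6, -2.6]
gripper_width: 0.686
```

>>> send_rows(
  commands="5 0 0 2 0 0 0;5 0 0 3.2 0 0 0;5 0 0 3.6 0 0 0;5 0 0 4 0 0 0;5 0 0 4.4 0 0 0",
)

```text
time_s: 31.45
tcp_pos: [0.6179, -0.2052, 0.1208]
tool_rot: [3.141, -0.039, 0.001]
force: [0.7, 0.6, -2.5]
gripper_width: 0.684
```

Run:
```python
from h import *
t=grab("top","10"); s=grab("side","10"); st=env.sense(); print(st["tcp_pos"],st["force"],st["gripper_width"])
a=cv2.resize(t,(440,330),interpolation=cv2.INTER_AREA); b=crop(s,225,70,305,142,4.5)
c=np.zeros((330,800,3),np.uint8); c[:,:440]=a; c[:b.shape[0],440:800]=b[:330,:360]; cv2.imwrite("pics/c13.png",c)
```

```text
[ 0.61761181 -0.20519862  0.12036311] [ 0.29350843  0.20447676 -2.49163187] 0.6827777785652636
```

View pics/c13.png

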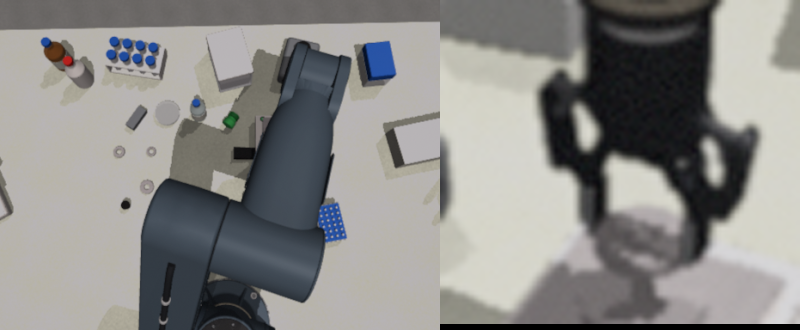

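14 viewed: ring 62 is around the post with no contact force (right half, (645,240)), and only three rings are left on the bench. I lower and release.

>>> send_rows(
  commands="5 0 0 1 0 0 0;5 0 0 2 0 0 0;5 0 0 3 0 0 0;5 0 0 3.7 0 0 0;5 0 0 3.7 0 0 0",
)

```text
time_s: 32.05
tcp_pos: [0.6169, -0.205, 0.082]
tool_rot: [-3.141, 0.039, 0.003]
force: [0.3, -0.3, -1.9]
gripper_width: 0.687
```

>>> send_rows(
  commands="5 0 0 0.1 0 0 0;5 0 0 0.2 0 0 0;5 0 0 0.25 0 0 0;5 0 0 0.25 0 0 0;5 0 0 0.25 0 0 0",
)

```text
time_s: 32.55
tcp_pos: [0.6177, -0.2052, 0.0812]
tool_rot: [3.141, -0.039, 0.0]
force: [0.5, -0.3, -2.6]
gripper_width: 0.684
```

>>> send_rows(
  commands="6 0 0 0 0 0 0;7.5 0 0 0 0 0 0;7.5 0 0 0 0 0 0;7.5 0 0 -2 0 0 0;7.5 0 0 -6 0 0 0",
)

```text
time_s: 33.05
tcp_pos: [0.616, -0.2047, 0.1391]
tool_rot: [-3.14, 0.039, 0.008]
force: [0.3, -0.1, 0.0]
gripper_width: 0.878
```

>>> send_rows(
  commands="7.5 0 0 -3 0 0 0;6.5 -2 -2.2 -4 0 0 0;6.5 -5 -5.3 -4 0 0 0;6.5 -8 -8.5 -4 0 0 0;6.5 -11 -11.7 -4 0 0 0",
)

```text
time_s: 33.55
tcp_pos: [0.5094, -0.0846, 0.1811]
tool_rot: [3.141, -0.04, 0.001]
force: [0.4, -0.1, 0.7]
gripper_width: 0.758
```

```bash
python3 rings.py 11
```

```text
([0.5837, 0.3771], np.float64(37.0), (138.2, 176.1), 0.93)
([0.5841, 0.2624], np.float64(30.7), (175.4, 175.6), 0.95)
([0.4566, 0.2736], np.float64(44.6), (170.5, 216.9), 0.97)
[ 0.50736067 -0.08259954  0.18134333]
```

>>> send_rows(
  commands="6.2 -0.6 -3.5 0 0 0 0;6.2 -1.2 -7.1 0 0 0 0;6.2 -1.8 -10.6 0 0 0 0;6.2 -2.4 -14.2 0 0 0 0;6.2 -3 -17.7 0 0 0 0",
)

```text
time_s: 34.15
tcp_pos: [0.4851, 0.0935, 0.1814]
tool_rot: [-3.141, 0.04, -0.001]
force: [1.1, -0.0, 0.6]
gripper_width: 0.726
```

>>> send_rows(
  commands="6.2 -0.6 -3.5 0 0 0 0;6.2 -1.2 -7.1 0 0 0 0;6.2 -1.8 -10.6 0 0 0 0;6.2 -2.4 -14.2 0 0 0 0;6.2 -3 -17.7 0 0 0 0",
)

```text
time_s: 34.65
tcp_pos: [0.4595, 0.2715, 0.1813]
tool_rot: [-3.141, 0.039, -0.001]
force: [1.0, -0.0, 0.4]
gripper_width: 0.726
```

>>> send_rows(
  commands="6.2 0 0 4 0 0 0;6.2 0 0 8 0 0 0;6.2 0 0 12 0 0 0;6.2 0 0 13 0 0 0;6.2 0 0 13 0 0 0",
)

```text
time_s: 35.15
tcp_pos: [0.459, 0.2695, 0.0504]
tool_rot: [3.14, -0.04, -0.003]
force: [-0.7, 0.5, 0.1]
gripper_width: 0.724
```

>>> send_rows(
  commands="6.2 -0.2 -0.3 1.5 0 0 0;6.2 -0.2 -0.3 2.8 0 0 0;6.2 -0.2 -0.3 3.4 0 0 0;6.2 -0.2 -0.3 3.8 0 0 0;6.2 -0.2 -0.3 3.8 0 0 0",
)

```text
time_s: 35.65
tcp_pos: [0.4581, 0.2731, 0.0138]
tool_rot: [-3.141, 0.039, -0.001]
force: [-0.7, -0.1, -0.1]
gripper_width: 0.725
```

>>> send_rows(
  commands="6 0 0 0.05 0 0 0;5.5 0 0 0.05 0 0 0;4.5 0 0 0.05 0 0 0;3.5 0 0 0.05 0 0 0;3.5 0 0 0.05 0 0 0",
)

```text
time_s: 36.15
tcp_pos: [0.4578, 0.2731, 0.0134]
tool_rot: [-3.141, 0.039, -0.001]
force: [-3.5, -1.7, 12.6]
gripper_width: 0.523
```

>>> send_rows(
  commands="3.5 0 0 0 0 0 0;3.5 0 0 0 0 0 0;3.5 0 0 -1 0 0 0;3.5 0 0 -2 0 0 0;3.5 0 0 -2 0 0 0",
)

```text
time_s: 36.65
tcp_pos: [0.4585, 0.2735, 0.0342]
tool_rot: [-3.14, 0.039, -0.003]
force: [1.1, -0.2, -2.0]
gripper_width: 0.523
```

>>> send_rows(
  commands="3.5 0 0 -4.5 0 0 0;3.5 0 0 -9 0 0 0;3.5 0 0 -13.6 0 0 0;3.5 1 2.8 -13.6 0 0 0;3.5 2.3 6.4 -13.6 0 0 0",
)

```text
time_s: 37.15
tcp_pos: [0.4797, 0.209, 0.17]
tool_rot: [-3.14, 0.035, -0.004]
force: [0.8, -0.3, -2.6]
gripper_width: 0.522
```

>>> send_rows(
  commands="3.5 1.4 3.9 0 0 0 0;3.5 2.8 7.8 0 0 0 0;3.5 4.2 11.7 0 0 0 0;3.5 5.6 15.6 0 0 0 0;3.5 7 19.5 0 0 0 0",
)

```text
time_s: 37.65
tcp_pos: [0.5443, 0.01, 0.1686]
tool_rot: [-3.141, 0.039, -0.0]
force: [0.5, 1.3, -0.8]
gripper_width: 0.524
```

>>> send_rows(
  commands="3.5 1.6 4.3 0 0 0 0;3.5 3.2 8.6 0 0 0 0;3.5 4.8 13 0 0 0 0;3.5 6.4 17.4 0 0 0 0;3.5 7.8 21.5 0 0 0 0",
)

```text
time_s: 38.15
tcp_pos: [0.617, -0.2074, 0.1684]
tool_rot: [3.141, -0.04, 0.0]
force: [1.4, 0.5, -0.3]
gripper_width: 0.523
```

>>> send_rows(
  commands="3.5 0 0 0 0 0 0;3.5 0 0 0 0 0 0;3.5 0 0 0 0 0 0;3.5 0 0 0 0 0 0;3.5 0 0 0 0 0 0",
)

```text
time_s: 38.65
tcp_pos: [0.6166, -0.2042, 0.1688]
tool_rot: [3.141, -0.037, 0.0]
force: [1.1, 0.1, -1.7]
gripper_width: 0.523
```

>>> send_rows(
  commands="3.5 0.1 0.1 1.5 0 0 0;3.5 0.1 0.1 2.8 0 0 0;3.5 0.1 0.1 3.4 0 0 0;3.5 0.1 0.1 4 0 0 0;3.5 0.1 0.1 4.4 0 0 0",
)

```text
time_s: 39.15
tcp_pos: [0.6176, -0.2061, 0.1241]
tool_rot: [-3.141, 0.039, 0.0]
force: [1.0, 0.7, -1.1]
gripper_width: 0.525
```

Run:
```python
from h import *
s=grab("side","12"); st=env.sense(); print(st["tcp_pos"],st["force"],st["gripper_width"])
```

```text
[ 0.61738287 -0.20607361  0.1236223 ] [ 2.42157316e-03  4.79849417e-01 -2.67366007e+00] 0.5192027759225898
```

>>> send_rows(
  commands="3.5 0 0 0.8 0 0 0;3.5 0 0 1.6 0 0 0;3.5 0 0 2.3 0 0 0;3.5 0 0 2.7 0 0 0;3.5 0 0 2.7 0 0 0",
)

```text
time_s: 39.7
tcp_pos: [0.6172, -0.2061, 0.0967]
tool_rot: [-3.141, 0.039, 0.002]
force: [-0.2, 0.4, -1.6]
gripper_width: 0.523
```

>>> send_rows(
  commands="3.5 0 0 0 0 0 0;5 0 0 0 0 0 0;6.2 0 0 0 0 0 0;6.2 0 0 -0.3 0 0 0;6.2 0 0 -3 0 0 0",
)

```text
time_s: 40.2
tcp_pos: [0.6161, -0.2057, 0.1253]
tool_rot: [-3.14, 0.039, 0.007]
force: [-0.4, -0.1, 0.2]
gripper_width: 0.725
```

>>> send_rows(
  commands="6.2 0 0 -3 0 0 0;6.2 0 0 -5 0 0 0;6.2 -3 -3 -6 0 0 0;6.2 -6 -6.5 -6 0 0 0;6.2 -9 -10 -6 0 0 0",
)

```text
time_s: 40.7
tcp_pos: [0.5293, -0.1032, 0.188]
tool_rot: [3.141, -0.04, 0.002]
force: [1.2, 0.7, 0.2]
gripper_width: 0.728
```

```bash
python3 rings.py 13
```

```text
([0.6585, 0.2874], np.float64(16.8), (168.1, 152.3), 0.56)
([0.6382, 0.3014], np.float64(12.0), (163.4, 158.7), 0.59)
([0.5838, 0.3772], np.float64(38.2), (138.2, 176.1), 0.92)
([0.5843, 0.2623], np.float64(32.1), (175.5, 175.5), 0.91)
([0.5803, 0.3069], np.float64(15.5), (160.9, 177.0), 0.47)
([0.5609, 0.3031], np.float64(11.8), (162.0, 183.2), 0.65)
([0.5169, 0.4696], np.float64(21.9), (107.1, 197.8), 0.62)
([0.5027, 0.4879], np.float64(13.8), (100.9, 202.5), 0.64)
([0.4755, 0.362], np.float64(16.7), (141.6, 211.0), 0.57)
([0.4395, 0.3546], np.float64(30.8), (143.6, 222.8), 0.77)
[ 0.52673196 -0.10076165  0.18796119]
```

Run:
```python
from h import *
for tag in("9","11","13"):
  t=cv2.imread(f"pics/top_{tag}.png")
  for nm,(cx,cy),d in(("41",(138.4,176.2),41),("34",(175.5,175.6),34)):
    x0,y0=int(cx)-14,int(cy)-14;S=10
    g=cv2.GaussianBlur(cv2.cvtColor(crop(t,x0,y0,x0+29,y0+29,S),6),(0,0),4)
    r=d/2/1.38*.4696*S
    o=[]
    for rr in(r,10/1.38*.4696*S):
        h=cv2.HoughCircles(g,cv2.HOUGH_GRADIENT_ALT if 0 else cv2.HOUGH_GRADIENT,1,300,param1=40,param2=8,minRadius=int(rr*.85),maxRadius=int(rr*1.12))
        if h is not None:
            p=(h[0,0,:2]+.5)/S-.5+[x0,y0]; o.append((ray("top",p,.009)[:2].round(4).tolist(),p.round(1).tolist(),round(float(h[0,0,2]/rr),2)))
    print(tag,nm,o)
```

```text
9 41 [([0.5839, 0.3776], [138.0, 176.0], 1.06), ([0.5822, 0.3652], [142.0, 176.5], 1.03)]
9 34 [([0.5817, 0.2576], [176.9, 176.3], 1.1)]
11 41 [([0.5836, 0.377], [138.2, 176.1], 1.01), ([0.5801, 0.3762], [138.4, 177.2], 0.85)]
11 34 [([0.5826, 0.2607], [175.9, 176.0], 0.97), ([0.5824, 0.2385], [183.1, 176.0], 0.99)]
13 41 [([0.5852, 0.3758], [138.6, 175.6], 0.99), ([0.5769, 0.3668], [141.4, 178.2], 0.98)]
13 34 [([0.5833, 0.261], [175.8, 175.8], 0.99), ([0.5794, 0.22], [189.1, 176.9], 0.85)]
```

>>> send_rows(
  commands="5.5 0.4 -4.8 0 0 0 0;5.5 0.9 -9.6 0 0 0 0;5.5 1.3 -14.4 0 0 0 0;5.5 1.8 -19.2 0 0 0 0;5.5 2.2 -24 0 0 0 0",
)

```text
time_s: 41.3
tcp_pos: [0.5586, 0.1373, 0.1881]
tool_rot: [-3.141, 0.04, -0.002]
force: [0.7, -0.9, 0.4]
gripper_width: 0.645
```

>>> send_rows(
  commands="5.5 0.4 -4.8 0 0 0 0;5.5 0.9 -9.6 0 0 0 0;5.5 1.3 -14.4 0 0 0 0;5.5 1.8 -19.2 0 0 0 0;5.5 2.2 -23.9 0 0 0 0",
)

```text
time_s: 41.8
tcp_pos: [0.5864, 0.3758, 0.1879]
tool_rot: [-3.141, 0.039, -0.001]
force: [0.2, 0.2, 0.5]
gripper_width: 0.649
```

>>> send_rows(
  commands="5.5 0 0 4 0 0 0;5.5 0 0 8 0 0 0;5.5 0 0 12 0 0 0;5.5 0 0 13.5 0 0 0;5.5 0 0 13.5 0 0 0",
)

```text
time_s: 42.3
tcp_pos: [0.5851, 0.3729, 0.0499]
tool_rot: [3.139, -0.039, -0.005]
force: [-0.1, -0.5, 0.7]
gripper_width: 0.646
```

>>> send_rows(
  commands="5.5 0 0 0 0 0 0;5.5 0 0 0 0 0 0;5.5 0 0 0 0 0 0;5.5 0 0 0 0 0 0;5.5 0 0 0 0 0 0",
)

```text
time_s: 42.8
tcp_pos: [0.5863, 0.3739, 0.0531]
tool_rot: [-3.141, 0.039, -0.001]
force: [0.9, 0.2, 0.4]
gripper_width: 0.645
```

>>> send_rows(
  commands="5.5 -0.2 -0.3 1.5 0 0 0;5.5 -0.2 -0.3 2.8 0 0 0;5.5 -0.2 -0.3 3.5 0 0 0;5.5 -0.2 -0.3 3.9 0 0 0;5.5 -0.2 -0.3 3.9 0 0 0",
)

```text
time_s: 43.3
tcp_pos: [0.584, 0.3766, 0.013]
tool_rot: [3.141, -0.039, -0.001]
force: [-0.1, 0.2, 0.2]
gripper_width: 0.64
```

>>> send_rows(
  commands="5 0 0 0.05 0 0 0;4.5 0 0 0.05 0 0 0;3.5 0 0 0.05 0 0 0;2.8 0 0 0.05 0 0 0;2.8 0 0 0.05 0 0 0",
)

```text
time_s: 43.8
tcp_pos: [0.5846, 0.377, 0.014]
tool_rot: [-3.141, 0.039, -0.002]
force: [-1.4, -1.2, 5.8]
gripper_width: 0.447
```

>>> send_rows(
  commands="2.8 0 0 0 0 0 0;2.8 0 0 0 0 0 0;2.8 0 0 -1 0 0 0;2.8 0 0 -2 0 0 0;2.8 0 0 -2 0 0 0",
)

```text
time_s: 44.3
tcp_pos: [0.5852, 0.3775, 0.0353]
tool_rot: [-3.14, 0.039, -0.004]
force: [0.6, 1.4, -0.6]
gripper_width: 0.447
```

>>> send_rows(
  commands="2.8 0 0 -4.5 0 0 0;2.8 0 0 -9 0 0 0;2.8 0 0 -13.5 0 0 0;2.8 0.2 3 -13.5 0 0 0;2.8 0.6 7.2 -13.5 0 0 0",
)

```text
time_s: 44.8
tcp_pos: [0.589, 0.3059, 0.1696]
tool_rot: [-3.139, 0.035, -0.005]
force: [1.4, -0.5, -2.1]
gripper_width: 0.446
```

>>> send_rows(
  commands="2.8 0.4 4.6 0 0 0 0;2.8 0.8 9.2 0 0 0 0;2.8 1.2 13.8 0 0 0 0;2.8 1.6 18.4 0 0 0 0;2.8 2 23 0 0 0 0",
)

```text
time_s: 45.3
tcp_pos: [0.6025, 0.0724, 0.1683]
tool_rot: [-3.141, 0.039, -0.001]
force: [0.2, 0.2, -1.0]
gripper_width: 0.444
```

>>> send_rows(
  commands="2.8 0.4 4.6 0 0 0 0;2.8 0.8 9.2 0 0 0 0;2.8 1.2 13.8 0 0 0 0;2.8 1.6 18.4 0 0 0 0;2.8 2 23 0 0 0 0",
)

```text
time_s: 45.8
tcp_pos: [0.6167, -0.1581, 0.1683]
tool_rot: [3.141, -0.039, 0.001]
force: [0.4, 0.9, -0.3]
gripper_width: 0.443
```

>>> send_rows(
  commands="2.8 0.1 3 0 0 0 0;2.8 0.1 5 0 0 0 0;2.8 0.1 5 0 0 0 0;2.8 0.1 5 0 0 0 0;2.8 0.1 5 0 0 0 0",
)

```text
time_s: 46.3
tcp_pos: [0.6168, -0.2049, 0.1681]
tool_rot: [-3.141, 0.037, -0.0]
force: [0.1, -0.5, -0.8]
gripper_width: 0.446
```

>>> send_rows(
  commands="2.8 0.1 0 1.5 0 0 0;2.8 0.1 0 2.8 0 0 0;2.8 0.1 0 3.4 0 0 0;2.8 0.1 0 4 0 0 0;2.8 0.1 0 4.4 0 0 0",
)

```text
time_s: 46.8
tcp_pos: [0.6176, -0.2059, 0.1236]
tool_rot: [-3.141, 0.039, 0.0]
force: [0.1, -0.3, -1.1]
gripper_width: 0.442
```

>>> send_rows(
  commands="2.8 0 0 0 0 0 0;2.8 0 0 0 0 0 0;2.8 0 0 0 0 0 0;2.8 0 0 0 0 0 0;2.8 0 0 0 0 0 0",
)

```text
time_s: 47.3
tcp_pos: [0.6177, -0.2063, 0.1242]
tool_rot: [3.141, -0.039, 0.001]
force: [-0.0, -0.7, -0.9]
gripper_width: 0.445
```

>>> send_rows(
  commands="2.8 0 0 0.6 0 0 0;2.8 0 0 1.2 0 0 0;2.8 0 0 1.7 0 0 0;2.8 0 0 1.9 0 0 0;2.8 0 0 1.9 0 0 0",
)

```text
time_s: 47.8
tcp_pos: [0.6173, -0.2061, 0.1045]
tool_rot: [-3.141, 0.039, 0.001]
force: [0.1, -0.3, -0.1]
gripper_width: 0.442
```

>>> send_rows(
  commands="2.8 0 0 0 0 0 0;4 0 0 0 0 0 0;5.5 0 0 0 0 0 0;5.5 0 0 -0.3 0 0 0;5.5 0 0 -3 0 0 0",
)

```text
time_s: 48.3
tcp_pos: [0.6161, -0.2057, 0.1328]
tool_rot: [-3.14, 0.039, 0.007]
force: [0.6, -0.2, 0.1]
gripper_width: 0.644
```

>>> send_rows(
  commands="5.5 0 0 -3 0 0 0;5.5 0 0 -5 0 0 0;5.5 -3 -3 -5 0 0 0;5.5 -6 -6.5 -5 0 0 0;5.5 -9 -10 -5 0 0 0",
)

```text
time_s: 48.8
tcp_pos: [0.5291, -0.1031, 0.1852]
tool_rot: [3.141, -0.04, 0.001]
force: [0.2, 1.7, 0.7]
gripper_width: 0.645
```

```bash
python3 rings.py 14 | head -3
python3 - <<'E'
from h import *
s=cv2.imread("pics/side_14.png");t=cv2.imread("pics/top_14.png")
cv2.imwrite("pics/c14.png",np.hstack([crop(s,225,80,305,160,5),crop(t,130,140,210,220,5)])); print(env.sense()["tcp_pos"])
E
```

```text
([0.6017, 0.2893], np.float64(104.3), (166.9, 170.1), 0.65)
([0.6568, 0.2031], np.float64(10.2), (195.2, 152.5), 0.73)
([0.6387, 0.4179], np.float64(9.4), (125.9, 158.9), 0.8)
[ 0.52669967 -0.10072779  0.18538365]
```

View pics/c14.png

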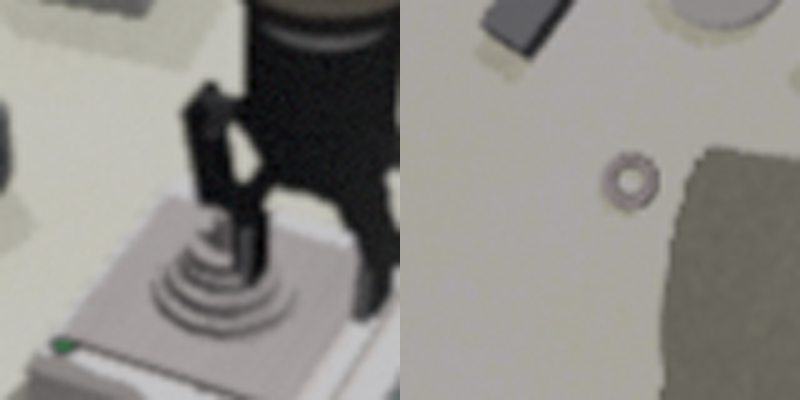

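15 viewed: rings 62, 48 and 41 are stacked in order on the post (left, (225,290)). Ring 34 is still at its place (right, (631,182)), i.e. (0.583, 0.2613).

>>> send_rows(
  commands="4.8 0.5 -3.6 0 0 0 0;4.8 1 -7.2 0 0 0 0;4.8 1.5 -10.9 0 0 0 0;4.8 2 -14.5 0 0 0 0;4.8 2.4 -18.2 0 0 0 0",
)

```text
time_s: 49.4
tcp_pos: [0.5593, 0.0787, 0.1855]
tool_rot: [-3.141, 0.04, -0.002]
force: [0.3, -0.5, -0.3]
gripper_width: 0.561
```

>>> send_rows(
  commands="4.8 0.5 -3.6 0 0 0 0;4.8 1 -7.2 0 0 0 0;4.8 1.5 -10.9 0 0 0 0;4.8 2 -14.5 0 0 0 0;4.8 2.3 -18.3 0 0 0 0",
)

```text
time_s: 49.9
tcp_pos: [0.5869, 0.2611, 0.1854]
tool_rot: [-3.141, 0.04, -0.001]
force: [1.1, -0.1, 0.6]
gripper_width: 0.558
```

>>> send_rows(
  commands="4.8 0 0 4 0 0 0;4.8 0 0 8 0 0 0;4.8 0 0 12 0 0 0;4.8 0 0 13 0 0 0;4.8 0 0 13 0 0 0",
)

```text
time_s: 50.4
tcp_pos: [0.5858, 0.2593, 0.0544]
tool_rot: [3.14, -0.039, -0.003]
force: [0.5, -0.6, 1.0]
gripper_width: 0.562
```

>>> send_rows(
  commands="4.8 0 0 0 0 0 0;4.8 0 0 0 0 0 0;4.8 0 0 0 0 0 0;4.8 0 0 0 0 0 0;4.8 0 0 0 0 0 0",
)

```text
time_s: 50.9
tcp_pos: [0.5865, 0.2598, 0.0555]
tool_rot: [-3.141, 0.039, -0.001]
force: [-0.4, 0.3, -0.2]
gripper_width: 0.561
```

>>> send_rows(
  commands="4.8 -0.3 -0.15 1.5 0 0 0;4.8 -0.3 -0.15 2.8 0 0 0;4.8 -0.3 -0.15 3.6 0 0 0;4.8 -0.3 -0.15 4 0 0 0;4.8 -0.3 -0.15 4.1 0 0 0",
)

```text
time_s: 51.4
tcp_pos: [0.5832, 0.2611, 0.0135]
tool_rot: [3.141, -0.039, -0.001]
force: [-0.3, 0.2, 0.1]
gripper_width: 0.562
```

>>> send_rows(
  commands="4.4 0 0 0 0 0 0;3.8 0 0 0 0 0 0;3 0 0 0 0 0 0;2 0 0 0 0 0 0;2 0 0 0 0 0 0",
)

```text
time_s: 51.9
tcp_pos: [0.5836, 0.2614, 0.0149]
tool_rot: [-3.141, 0.039, -0.001]
force: [-2.2, -1.4, 6.1]
gripper_width: 0.36
```

>>> send_rows(
  commands="2 0 0 0 0 0 0;2 0 0 0 0 0 0;2 0 0 -1 0 0 0;2 0 0 -2 0 0 0;2 0 0 -2 0 0 0",
)

```text
time_s: 52.4
tcp_pos: [0.5844, 0.2618, 0.0362]
tool_rot: [-3.14, 0.039, -0.004]
force: [-0.0, 0.5, -0.5]
gripper_width: 0.359
```

>>> send_rows(
  commands="2 0 0 -4.5 0 0 0;2 0 0 -9 0 0 0;2 0 0 -13.7 0 0 0;2 0.2 2.5 -13.7 0 0 0;2 0.6 6.2 -13.7 0 0 0",
)

```text
time_s: 52.9
tcp_pos: [0.5885, 0.2002, 0.1727]
tool_rot: [-3.14, 0.035, -0.005]
force: [0.7, -0.6, -1.5]
gripper_width: 0.354
```

>>> send_rows(
  commands="2 0.4 4 0 0 0 0;2 0.8 8 0 0 0 0;2 1.2 12 0 0 0 0;2 1.6 16 0 0 0 0;2 2 20 0 0 0 0",
)

```text
time_s: 53.4
tcp_pos: [0.6027, -0.0029, 0.1713]
tool_rot: [3.141, -0.039, 0.001]
force: [1.5, 0.1, -1.4]
gripper_width: 0.356
```

>>> send_rows(
  commands="2 0.4 4.4 0 0 0 0;2 0.8 8.8 0 0 0 0;2 1.2 13.2 0 0 0 0;2 1.6 17.6 0 0 0 0;2 1.9 20.4 0 0 0 0",
)

```text
time_s: 53.9
tcp_pos: [0.6164, -0.2088, 0.1711]
tool_rot: [3.141, -0.042, 0.0]
force: [-0.2, -0.1, -1.1]
gripper_width: 0.357
```

>>> send_rows(
  commands="2 0 0 0 0 0 0;2 0 0 0 0 0 0;2 0 0 0 0 0 0;2 0 0 0 0 0 0;2 0 0 0 0 0 0",
)

```text
time_s: 54.4
tcp_pos: [0.6168, -0.2048, 0.1712]
tool_rot: [3.141, -0.037, 0.0]
force: [-0.2, 0.3, -0.8]
gripper_width: 0.357
```

>>> send_rows(
  commands="2 0.1 0 1.5 0 0 0;2 0.1 0 2.8 0 0 0;2 0.1 0 3.4 0 0 0;2 0.1 0 4 0 0 0;2 0.1 0 4.4 0 0 0",
)

```text
time_s: 54.9
tcp_pos: [0.6175, -0.2056, 0.1266]
tool_rot: [-3.141, 0.039, 0.0]
force: [0.1, 0.7, -0.8]
gripper_width: 0.357
```

>>> send_rows(
  commands="2 0 0 0 0 0 0;2 0 0 0 0 0 0;2 0 0 0 0 0 0;2 0 0 0.3 0 0 0;2 0 0 0.4 0 0 0",
)

```text
time_s: 55.4
tcp_pos: [0.6176, -0.2057, 0.1228]
tool_rot: [3.141, -0.039, 0.0]
force: [-0.4, 0.4, -0.2]
gripper_width: 0.356
```

>>> send_rows(
  commands="2 0 0 0.3 0 0 0;2 0 0 0.6 0 0 0;2 0 0 0.65 0 0 0;2 0 0 0.65 0 0 0;2 0 0 0.65 0 0 0",
)

```text
time_s: 55.9
tcp_pos: [0.6177, -0.2057, 0.1166]
tool_rot: [3.141, -0.039, 0.0]
force: [0.4, 0.6, -0.1]
gripper_width: 0.354
```

>>> send_rows(
  commands="3 0 0 0 0 0 0;4.8 0 0 0 0 0 0;4.8 0 0 0 0 0 0;4.8 0 0 -0.3 0 0 0;4.8 0 0 -3 0 0 0",
)

```text
time_s: 56.4
tcp_pos: [0.6161, -0.2052, 0.1442]
tool_rot: [-3.14, 0.039, 0.007]
force: [0.2, -0.5, 1.2]
gripper_width: 0.563
```

>>> send_rows(
  commands="4.8 0 0 -3 0 0 0;4.8 0 0 -6 0 0 0;4.8 -3 -3 -8 0 0 0;4.8 -6 -6.5 -9 0 0 0;4.8 -9 -10 -9 0 0 0",
)

```text
time_s: 56.9
tcp_pos: [0.5298, -0.1028, 0.2381]
tool_rot: [3.141, -0.04, 0.004]
force: [2.2, 0.3, 0.9]
gripper_width: 0.567
```

>>> send_rows(
  commands="4.8 -2 -4 0 0 0 0;4.8 -4 -8 0 0 0 0;4.8 -6 -12 0 0 0 0;4.8 -8 -16 0 0 0 0;4.8 -10 -20 0 0 0 0",
)

```text
time_s: 57.4
tcp_pos: [0.4342, 0.1003, 0.237]
tool_rot: [-3.141, 0.04, -0.002]
force: [1.4, 0.7, 0.3]
gripper_width: 0.566
```

>>> send_rows(
  commands="4.8 0 -4 0 0 0 0;4.8 0 -8 0 0 0 0;4.8 0 -12 0 0 0 0;4.8 0 -12 0 0 0 0;4.8 0 -12 0 0 0 0",
)

```text
time_s: 57.9
tcp_pos: [0.438, 0.2195, 0.2366]
tool_rot: [3.141, -0.036, -0.0]
force: [-0.1, -0.7, -0.3]
gripper_width: 0.564
```

Run:
```python
from h import *
s=grab("side","15");t=grab("top","15"); st=env.sense();print(st["tcp_pos"],st["time_s"])
a=np.vstack([crop(s,205,85,365,165,3),crop(t,290,120,450,200,2)[:0] if 0 else crop(t,260,118,420,218,3)]); print(a.shape)
b=cv2.resize(t,(314,236),interpolation=cv2.INTER_AREA)
c=np.zeros((540,800,3),np.uint8); c[:,:480]=a; c[:236,484:798]=b; d=crop(s,225,85,305,145,3.9); c[240:240+d.shape[0],484:484+d.shape[1]]=d
cv2.imwrite("pics/c15.png",c)
```

```text
[0.43817977 0.21823687 0.23665653] 58.0
(540, 480, 3)
```

View pics/c15.png

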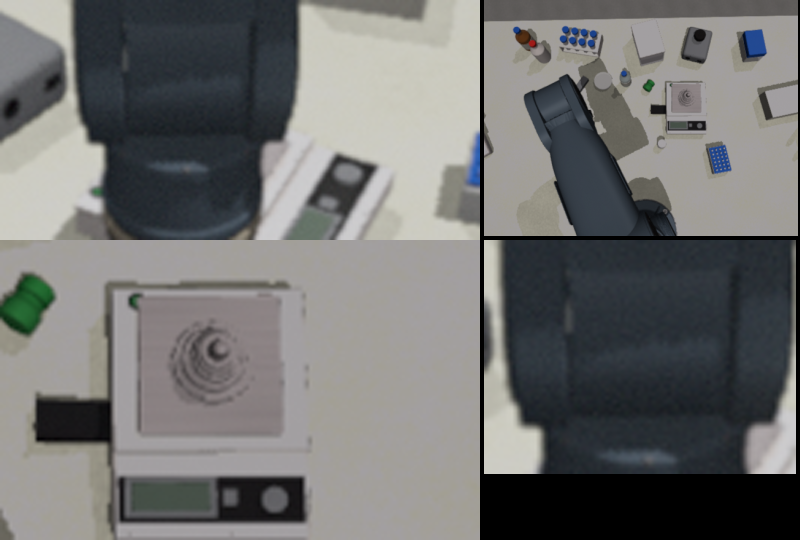

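16 viewed: from above, all four rings sit concentric on the post (220,362), the wedge is in place with about 73 mm showing (36–110, as expected when level), and the jar is standing in front. No ring is left on the bench, so I hand in.

```bash
python3 -c "
from bench import env
print(env.sense()['force'],env.sense()['time_s']); print(env.finish_job())"
```

```text
[-0.66079796 -0.19558929 -0.14012087] 58.0
the job is handed in; nothing more can be done
None
```

I worked through every step in order and handed the job in at 58 s of the 210 s limit; no verdict is reported.

**What I did:**
- **Jar:** it stands on the bench at about (0.40, −0.08).
- **Wedge:** I pushed it thin end first under the middle of the low side and let go.
- **Carrier:** it stands bare in the middle of the pan, placed within about 2 mm by measurement.
- **Zero key:** I pressed it to its stop (8 N) while the carrier was still bare.
- **Rings:** four were present: 62, 48, 41 and 34 mm. I slid them over the post in that order, largest first, with no contact force during any of the lowerings. The 55 mm ring was in none of the views.

**Last checks:**
- **Stack:** the last top view shows the four rings concentric on the post and no ring left on the bench.
- **Level:** about 73 mm of wedge shows outside the balance, which is what level predicts. An earlier estimate gave about 79 mm, which means roughly 0.005 rad of tilt; both are inside the 0.013 rad limit. I inferred the tilt from the wedge depth and did not measure it directly.
- **Balance position:** its measured position did not change when I pushed the wedge in.
- **Camera disagreement:** the two cameras placed the post about 3 mm apart in y. I used the top camera throughout, and the rings went on cleanly.
- **Not checked:** the arm blocked the side view in the last picture, so I confirmed the smallest ring only from above and by force. I did not measure the bystanders, but I never touched them.

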